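Lay out a test coupon set on the inspection pad

TASK

Set out the parts for inspection: swing up the bar of the clamp fixture, only then slide the coupon out from beneath it, and lay it flat on the centre of the white pad, lengthwise along the short printed line. On the long printed line, put the plain ring to the left of the coupon and the square-flanged bushing to its right (left and right as the robot sees them), each lying flat with about 2 cm between it and the coupon, and stand the knobbed weight upright on the middle of the coupon. Don't shift the lens that stands among the parts, and leave everything released and at rest.

Things in the scene. Friction and masses are not known exactly. Their poses are not given: they have to be found in the camera images.
- clamp_bar (a joint): Angle of the clamp bar: 0 = down on the coupon (starts at 0 to 0.06), grows as its free end swings up, to 1.7 rad; above 0.8 counts as raised. A stiff hinge: the bar stays where it is left; lifting takes about 2 N at the grip. Hinge axis: parallel to the fixture's y, through (52, 0, 48) mm in the fixture's frame.
- bar_grip (a point): Centre of the black cross-pin at the free end of the 14 mm wide steel bar: 14 mm in diameter, 34 mm long along the fixture's y; pinch its two flat ends from above and it turns between the pads as the bar swings. With the bar down it lies 78 mm toward the fixture's -x from the hinge axis and 12 mm above it (60 mm above the table).
- fixture: Fixed clamp fixture, foot 130 x 70 x 8 mm, x -50 to 80. Origin: table level, z up; -x faces the robot within 0.3 rad. Coupon lies along x on its bed, underside 24 mm up, centre x = -34, between rails 8 mm high; a lip 2.5 mm over its rear 12 mm, so slide it over 15 mm to -x before lifting (60 clears all). The bed ends at x = -40; from there to -84 the coupon overhangs, free to grip across.
- coupon: Flat aluminium test coupon, 100 (x) x 30 (y) x 6 (z) mm, 45 g, a small dark dot near each end; the same either way round. Origin at the centre of its underside. Starts in the clamp fixture.
- ring: Plain steel bearing ring lying flat, 44 mm outside and 28 mm inside diameter, 16 mm high, 110 g. Origin at the centre of its underside.
- bushing: Steel flanged bushing: square flange 42 x 42 x 8 mm at the bottom, round boss 26 mm in diameter above it up to 30 mm, with a dark bore. 170 g. Stands on its flange, any yaw. Origin at the centre of its underside.
- weight: Steel check weight: cylinder 27 mm in diameter up to 28 mm high, then a thin neck and a knob 18 mm in diameter up to 47 mm. 130 g. Origin at the centre of its underside.
- pad: White inspection pad fixed to the table, 130 (x) x 210 (y) x 6 (z) mm, with two thin printed lines that cross at its centre: the short one along x (away from the robot within 0.3 rad), the long one along y (+y = to the left as the robot sees it). Origin at the centre of its underside, so its top is at z = 6 mm.
- lens: Lens in a round grey mount, 40 mm in diameter, 10 mm high, loose on the table among the parts; must not be moved. Origin at the centre of its underside.
Mind the look-alikes: they are no part of the job. Leave any black or yellow look-alike of the ring alone.

How it is judged:
By the outcome, as a careful person would: the job done as asked, in the order asked, and still so for the second after the job is handed in, with the robot touching nothing.
It also fails if it takes over 120 s, if anything falls off the work surface, if the arm or the gripper's body presses on something with over 40 N, if the wrist force passes 120 N, or if a joint passes its speed limit or range.

ROBOT

A 6-joint arm with a two-finger parallel gripper is mounted at the origin on the work surface. World frame = base frame: x ahead of the robot, y to its left, z up, the work surface at z = 0. Lengths are in mm, angles in rad, forces in N, time in s.
With the tool pointing down it reaches from about 350 to 775 mm from the base axis. Payload 7.3 kg.
Tool frame: the origin (TCP) lies on the centre line of the jaws, within the pads' length; the fingertips stand 22 mm ahead of it and the grasp point (between the pads) lies 3 mm ahead of it; x points along the fingers, z is the direction in which the jaws open and shut, and the axes are right-handed (so a half turn about x gives the same grasp; the last joint's range is limited). The gripper opens to 92 mm and grips with 3 to 60 N. Pads are 19 mm wide; open, the fingers measure 130 mm over their backs; the gripper's body (75 mm by 190 mm) begins 47 mm behind the grasp point.
Start: joints at [-1.488, 0.342, 1.524, -0, 1.275, -0.146], TCP at [119.096, -511.331, 248.741] pointing down, gripper open.
Joint ranges: [-2.53, 2.53], [-0.77, 2.02], [0.04, 2.7], [-1, 4.14], [0.28, 2.66], [-3.11, 3.11]. Speed limits (rad/s): [2.57, 2.57, 3.14, 3.14, 3.14, 3.14].

INTERFACE

Orientations are given as [roll, pitch, yaw] about the fixed x, y, z axes, in that order (R = Rz(yaw) Ry(pitch) Rx(roll)).
In Python, from plant import readout, imaging, bot gives the robot as it stands.
- The arm moves only by the tool arm_command, never from a script. Its argument "plan" is a list of rows, each an object of numbers: "tx", "ty", "tz": the shift along the tool's x, y, z in cm; "wx", "wy", "wz": the turn, a rotation vector about the tool's x, y, z in rad; "jaw": the opening, from -1 (shut) to 1 (fully open). In form: [{"tx": .., "ty": .., "tz": .., "wx": .., "wy": .., "wz": .., "jaw": ..}, ...]. A call has 1 to 20 rows; each row shifts and turns the commanded pose from where the row before left it, along the tool's axes as they then stand; what a row does not reach is not made up. A row lasts 1/10 s, in which the tool goes at most 50 mm and 8.59 degrees, less where a joint would pass 70% of its speed; a pose out of reach is approached as far as the arm can. A call with a gripper value outside its range is refused whole. The fingers move at their own pace and stop on an object; the grip force is fixed at half the most. Time passes only in rows, so rows that do not move let the fingers close. It gives the time, the measured TCP pose, the force and the opening at its end, in the units of the state.
- readout.get_obs(): the state, without advancing time (a new reading comes with each control period).
- imaging.capture(name): name is "scene" or "top" or "wrist"; returns the picture (384x512x3 uint8, blue, green, red); there is no depth.
- imaging.get_calibration(name): a dict with "fx", "fy", "cx", "cy" (pixels), "position" and "rotation" of the camera in the world; the wrist camera has in their place "mount" (4x4, takes a point from camera to tool coordinates, whose origin is the TCP and whose axes are the tool frame's). Camera axes: x right, y up, looking along -z (the intrinsics and any distortion apply to the point x, -y, -z); pixel columns grow to the right and rows downward; lengths in mm; the calibration is good to about 2 mm. A picture is of the moment at which its call begins: read the wrist's pose just before it. get_calibration takes no time and is no camera call.
- bot.close_job(): hands the job in, once; it reports no verdict.
The state is a dict: "time": time; "joint_positions": joint angles; "dq": joint speeds; "tau": joint torques, N m; "tool_pos": TCP position; "tcp_rot": TCP orientation; "contact_force": force on the tool from outside, world axes, zero at the start; "moment": the same for the moment, N m; "grip_width": finger opening in mm.
Only numpy, scipy, OpenCV 4.12 (cv2) and the standard library are available. Lean on these libraries where they do the work, as an engineer would, in place of code of your own. Each camera call takes 0.05 s, during which the arm holds its last target.

## Working session

There is one attempt and no reset: what is moved stays moved. The work goes in short steps, Python scripts to look and compute and a tool call to move; the robot and the scene stay as the last step left them, time stands still between calls to the robot, and variables do not carry over. Pictures are saved under pics/ and viewed, and the job is handed in when it is done.

Besides the shell and the picture viewer there is one more tool, called after "Emit:" by a JSON object that holds its "op" and its "data", one argument or row to a line. arm_command: Moves the arm, as the interface text tells. Its arguments: {"type":"object","properties":{"plan":{"type":"array"}},"required":["plan"]}

```bash
ls; mkdir -p pics; python3 - <<'E'
from plant import readout, imaging, bot
import cv2
print(readout.get_obs())
for n in ("scene","top"):
    print(n,imaging.get_calibration(n)); cv2.imwrite(f"pics/{n}0.png",imaging.capture(n))
print(imaging.get_calibration("wrist"))
E
```

```text
pics
{'time': 0.0, 'joint_positions': array([-1.48799720e+00,  3.42726305e-01,  1.52501757e+00,  1.11891564e-05,
        1.27536507e+00, -1.46002624e-01]), 'dq': array([ 0.00057639,  0.00030106,  0.00268633, -0.00103566, -0.0001613 ,
       -0.00075817]), 'tau': array([ 1.04223553e-03, -4.31238163e+01, -2.44219315e+01,  7.18867988e-02,
        5.59753203e-02, -1.13339490e-04]), 'tool_pos': array([ 119.06864599, -510.9460098 ,  248.04287286]), 'tcp_rot': array([2.98853381, 1.56928   , 1.64653597]), 'contact_force': array([ 0.95204546, -0.45114806,  0.53285241]), 'moment': array([ 0.01460558, -0.00953071, -0.03344889]), 'grip_width': 91.75149152310854}
scene {'fx': 372.1786856409265, 'fy': 372.1786856409265, 'cx': 254.54763606084776, 'cy': 191.29417429028155, 'position': array([ 793.14127141, -317.03116176,  608.63497777]), 'rotation': array([ 0.65095132, -0.00238021,  0.6404146 ])}
top {'fx': 348.2650547025728, 'fy': 348.2650547025728, 'cx': 259.09321642857844, 'cy': 194.51136521497156, 'position': array([494.34721077,   3.53721474, 735.02203905]), 'rotation': array([ 0.07478478, -0.01131847, -1.55882638])}
{'fx': 269.50781903917243, 'fy': 269.50781903917243, 'cx': 254.38664860675834, 'cy': 187.58556058427843, 'mount': array([[ 1.01284225e-03,  2.61446165e-01, -9.65217528e-01,
        -1.35833951e+02],
       [-6.00449588e-06,  9.65218025e-01,  2.61446293e-01,
         7.07523363e+01],
       [ 9.99999487e-01, -2.59008206e-04,  9.79183445e-04,
         1.45522168e+00],
       [ 0.00000000e+00,  0.00000000e+00,  0.00000000e+00,
         1.00000000e+00]])}
```

View pics/scene0.png

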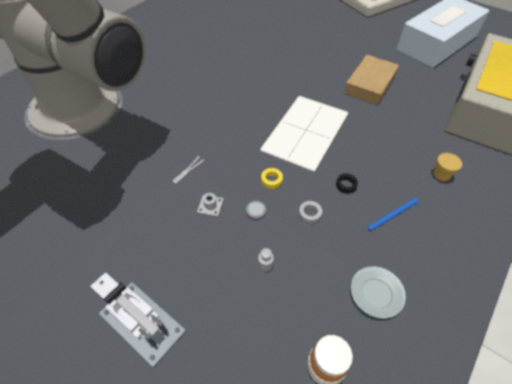

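View pics/top0.png

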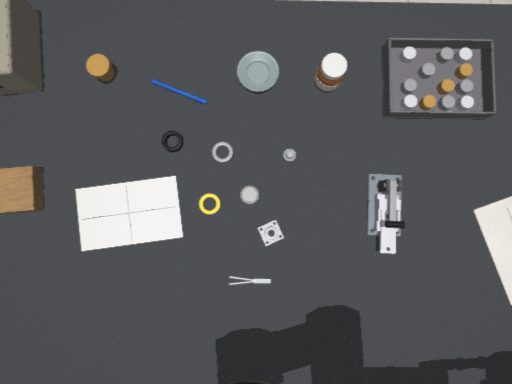

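The top view shows the pad at (129,213), steel ring (222,152), black ring (172,141), yellow ring (209,204), lens (249,195), bushing (271,233), weight (290,155) and fixture (386,205), with the coupon end at (388,240).

```bash
cat > h.py <<'E'
import numpy as np, cv2
from scipy.spatial.transform import Rotation as R
from plant import readout, imaging, bot
def cam(n,obs=None):
    c=imaging.get_calibration(n)
    if n=="wrist":
        T=np.eye(4); T[:3,:3]=R.from_euler('xyz',obs['tcp_rot']).as_matrix(); T[:3,3]=obs['tool_pos']
        M=T@c['mount']; Rm,p=M[:3,:3],M[:3,3]
    else: Rm,p=R.from_euler('xyz',c['rotation']).as_matrix(),np.array(c['position'])
    return c,Rm,p
def ray(n,uv,obs=None):
    c,Rm,p=cam(n,obs)
    d=Rm@np.array([(uv[0]-c['cx'])/c['fx'],-(uv[1]-c['cy'])/c['fy'],-1.])
    return p,d
def onz(n,uv,z,obs=None):
    p,d=ray(n,uv,obs); return (p+d*(z-p[2])/d[2])
def proj(n,P,obs=None):
    c,Rm,p=cam(n,obs); q=Rm.T@(np.array(P,float)-p)
    return np.array([c['cx']+c['fx']*q[0]/-q[2], c['cy']-c['fy']*q[1]/-q[2]])
def crop(img,u0,v0,u1,v1,s,f): cv2.imwrite(f,cv2.resize(img[v0:v1,u0:u1],None,fx=s,fy=s,interpolation=cv2.INTER_CUBIC))
E
python3 - <<'E'
from h import *
t=cv2.imread('pics/top0.png');s=cv2.imread('pics/scene0.png')
crop(t,150,120,310,260,5,'pics/tc.png');crop(t,350,160,430,270,5,'pics/tf.png');crop(s,70,250,200,370,5,'pics/sf.png')
for nm,tp,sp,z in [('ring',(222,152),(311,211),16),('lens',(249.5,195),(256,210),10),('bush',(271,233),(210,199),30),('weight',(290,155),(266,252),47),('pad',(129,213),(305,129),6),('yel',(209,204),(272,178),16)]:
    print(nm,onz('top',tp,z).round(1),onz('scene',sp,z).round(1))
o=readout.get_obs(); print(R.from_euler('xyz',o['tcp_rot']).as_matrix().round(3))
E
```

```text
ring [636.3  74.5  16. ] [640.   72.6  16. ]
lens [547.5  16.   10. ] [551.4  14.4  10. ]
bush [469.8 -28.7  30. ] [473.4 -29.1  30. ]
weight [626.  -64.5  47. ] [631.  -64.9  47. ]
pad [507.  266.4   6. ] [505.1 269.    6. ]
yel [527.4  99.1  16. ] [532.7  94.9  16. ]
[[-0.     0.974  0.227]
 [ 0.001  0.227 -0.974]
 [-1.     0.    -0.001]]
```

View pics/tc.png

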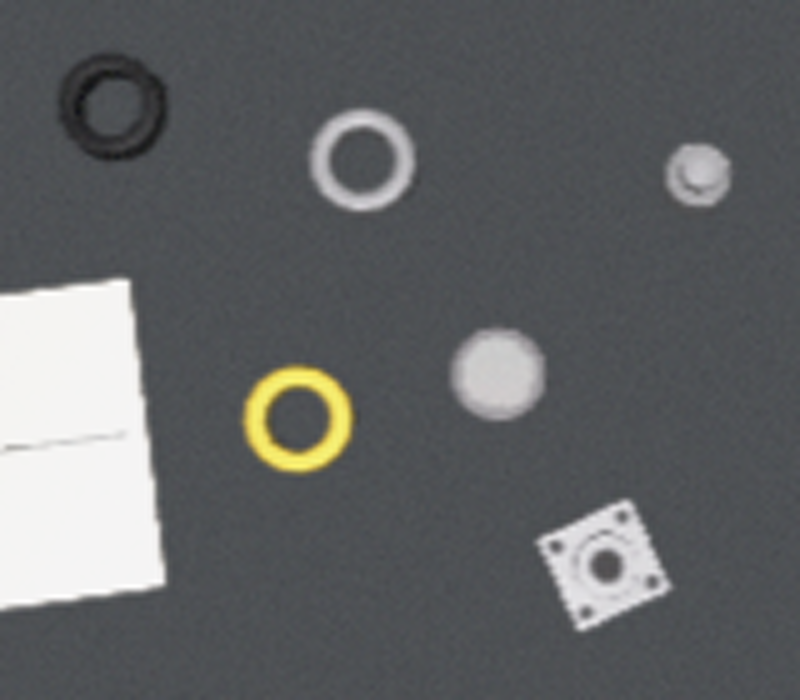

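View pics/tf.png

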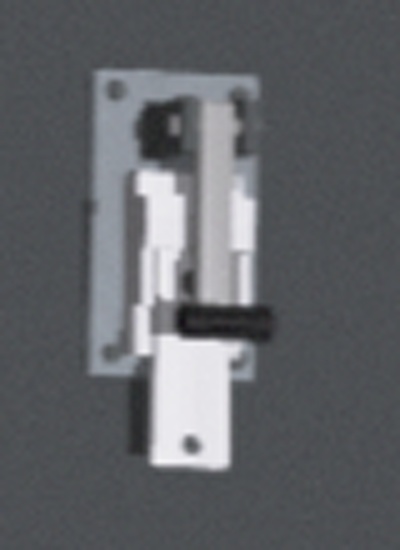

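View pics/sf.png

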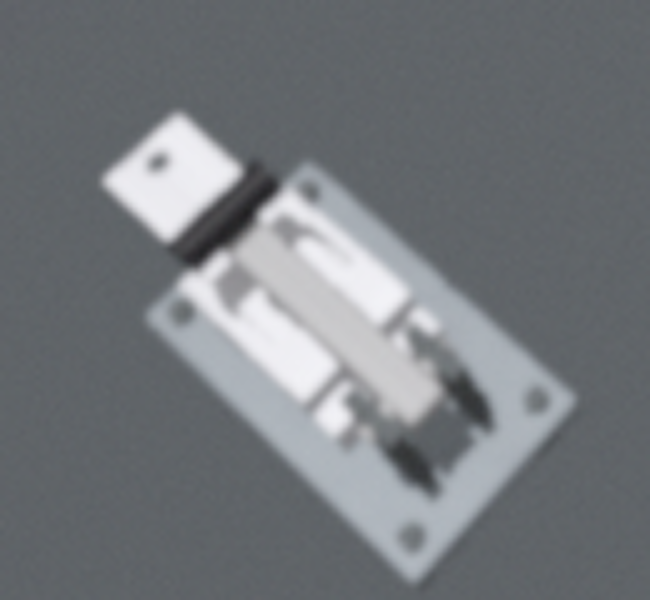

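```bash
cat >> h.py <<'E'
def go(x,y,z,jawang=None,o=None):
    """tool-frame shift (cm, in present axes) and wx (rad) to a down-pointing pose; jawang=world angle of jaw line (mod pi)"""
    o=o or readout.get_obs(); T=R.from_euler('xyz',o['tcp_rot']).as_matrix()
    d=T.T@(np.array([x,y,z])-o['tool_pos'])/10
    s="shift cm tx %.2f ty %.2f tz %.2f"%tuple(d)
    cur=np.arctan2(T[1,2],T[0,2])
    if jawang is not None:
        dd=(jawang-cur+np.pi/2)%np.pi-np.pi/2
        s+="  wx %.3f (tool x down) "%(-dd)
    print(s,"cur jaw ang %.3f pos"%cur,o['tool_pos'].round(1),'tilt',T[:,0].round(3),'t',round(o['time'],2),'w',round(o['grip_width'],1),'F',o['contact_force'].round(1))
E
python3 - <<'E'
from h import *
C=np.array([(95,70),(258,75),(255,380),(90,375)])/5+[350,160]
P=np.array([onz('top',c,8)[:2] for c in C]); print(P.round(1), np.linalg.norm(np.roll(P,-1,0)-P,axis=1))
S=np.array([(310,162),(577,400),(414,583),(147,317)])/5+[70,250]
Q=np.array([onz('scene',c,8)[:2] for c in S]); print(Q.round(1), np.linalg.norm(np.roll(Q,-1,0)-Q,axis=1))
print('pin top',onz('top',(350+226/5,160+322/5),60),'scene',onz('scene',(70+225/5,250+213/5),60))
m=np.mean(P,0);print(m)
go(m[0]-30,m[1],260,-np.pi/2)
E
```

```text
[[ 595.3 -235.5]
 [ 594.1 -304.5]
 [ 466.  -300.9]
 [ 467.3 -231.9]] [ 69.09056371 128.16580775  69.02177841 128.08110563]
[[ 470.2 -231.6]
 [ 598.  -235.6]
 [ 595.8 -303.9]
 [ 468.2 -299.6]] [127.90189034  68.39313607 127.70989193  67.98273303]
pin top [ 490.25828851 -268.22642329   60.        ] scene [ 489.81304853 -265.91251915   60.        ]
[ 530.66196508 -268.19329713]
shift cm tx -1.16 ty 42.67 tz -14.99  wx 0.229 (tool x down)  cur jaw ang -1.342 pos [ 119.1 -511.   248.1] tilt [-0.     0.001 -1.   ] t 0.1 w 91.5 F [ 0.8 -0.6  0.2]
```

Emit:
{"op": "arm_command", "data": {
  "plan": [
    {"ty": 4.2, "tz": -1.5, "wx": 0.1},
    {"ty": 4.2, "tz": -1.5, "wx": 0.1},
    {"ty": 4.2, "tz": -1.5, "wx": 0.03},
    {"ty": 4.2, "tz": -0.9},
    {"ty": 4.2, "tz": -0.5},
    {"ty": 4.2, "tz": -0.5},
    {"ty": 4.2, "tz": -0.5},
    {"ty": 4.2, "tz": -0.5},
    {},
    {}
  ]
}}

```text
invalid input at $.plan[0]: expected keys tx, ty, tz, wx, wy, wz, jaw
```

```bash
python3 - <<'E'
from h import *
go(491,-267,250,-np.pi/2-0.03)
o=readout.get_obs();cv2.imwrite('pics/w1.png',imaging.capture('wrist'))
E
```

```text
shift cm tx -0.16 ty 41.76 tz -15.33  wx 0.259 (tool x down)  cur jaw ang -1.342 pos [ 119.1 -511.   248.1] tilt [-0.     0.001 -1.   ] t 0.1 w 91.5 F [ 0.8 -0.6  0.2]
```

View pics/w1.png

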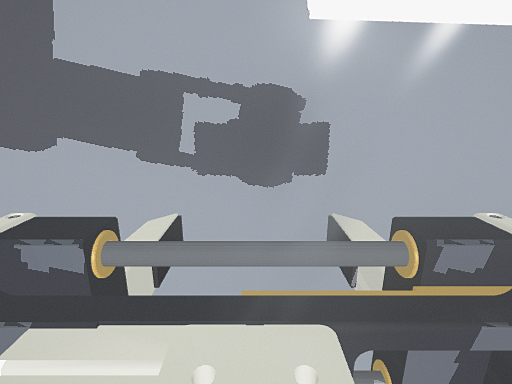

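The wrist view shows the bare table, with the gripper in the lower half. Every row needs all the keys, so I'll resend.

Emit:
{"op": "arm_command", "data": {
  "plan": [
    {"tx": 0, "ty": 4.2, "tz": -1.5, "wx": 0, "wy": 0, "wz": 0, "jaw": 1},
    {"tx": 0, "ty": 4.2, "tz": -1.5, "wx": 0, "wy": 0, "wz": 0, "jaw": 1},
    {"tx": 0, "ty": 4.2, "tz": -1.5, "wx": 0, "wy": 0, "wz": 0, "jaw": 1},
    {"tx": 0, "ty": 4.2, "tz": -1.5, "wx": 0, "wy": 0, "wz": 0, "jaw": 1},
    {"tx": 0, "ty": 4.2, "tz": -1.5, "wx": 0, "wy": 0, "wz": 0, "jaw": 1},
    {"tx": 0, "ty": 4.2, "tz": -1.5, "wx": 0, "wy": 0, "wz": 0, "jaw": 1},
    {"tx": 0, "ty": 4.2, "tz": -1.5, "wx": 0, "wy": 0, "wz": 0, "jaw": 1},
    {"tx": 0, "ty": 4.2, "tz": -1.5, "wx": 0, "wy": 0, "wz": 0, "jaw": 1},
    {"tx": 0, "ty": 4.2, "tz": -1.5, "wx": 0, "wy": 0, "wz": 0, "jaw": 1},
    {"tx": 0, "ty": 4.0, "tz": -1.5, "wx": 0, "wy": 0, "wz": 0, "jaw": 1},
    {"tx": 0, "ty": 0, "tz": 0, "wx": 0.13, "wy": 0, "wz": 0, "jaw": 1},
    {"tx": 0, "ty": 0, "tz": 0, "wx": 0.13, "wy": 0, "wz": 0, "jaw": 1},
    {"tx": 0, "ty": 0, "tz": 0, "wx": 0, "wy": 0, "wz": 0, "jaw": 1}
  ]
}}

```text
time: 1.45
tool_pos: [492.3, -270.0, 248.3]
tcp_rot: [-2.055, 1.57, 2.626]
contact_force: [0.8, 0.2, -0.5]
grip_width: 91.6
```

```bash
python3 - <<'E'
from h import *
go(491,-267,250,-np.pi/2-0.03)
o=readout.get_obs();cv2.imwrite('pics/w2.png',imaging.capture('wrist'))
E
```

```text
shift cm tx -0.17 ty -0.14 tz -0.29  wx -0.001 (tool x down)  cur jaw ang -1.602 pos [ 492.3 -270.   248.3] tilt [-0.001  0.    -1.   ] t 1.45 w 91.6 F [ 0.8  0.2 -0.5]
```

View pics/w2.png

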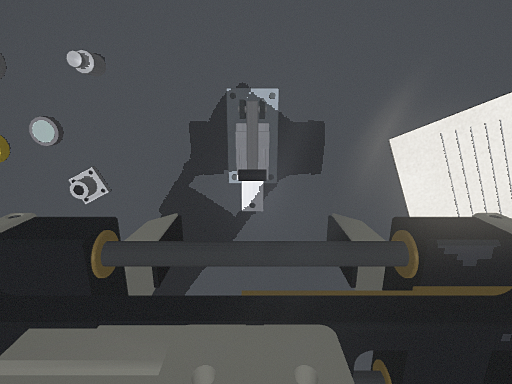

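The wrist view shows the fixture at (253,130), the pin at about (252,175) and the coupon end at (252,205). The weight, lens and bushing are at the left.

```bash
python3 - <<'E'
from h import *
crop(cv2.imread('pics/w2.png'),200,75,310,220,5,'pics/w2c.png')
E
```

```text
(no output)
```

View pics/w2c.png

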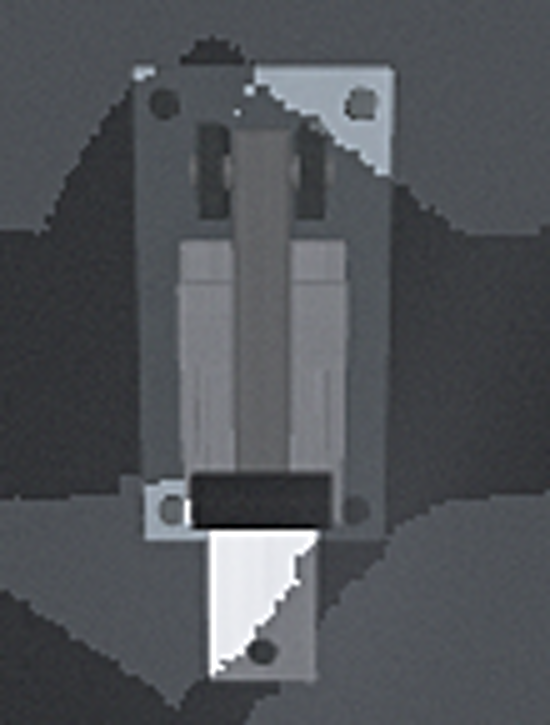

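```bash
python3 - <<'E'
from h import *
o=readout.get_obs()
f=lambda u,v,z: onz('wrist',(200+u/5,75+v/5),z,o).round(1)
C=[f(136,68,8),f(393,68,8),f(386,540,8),f(146,541,8)];print(C)
P=np.array(C)[:,:2];print(np.linalg.norm(np.roll(P,-1,0)-P,axis=1),P.mean(0))
a=P[0]+P[1]-P[2]-P[3];print('yaw',np.arctan2(a[1],a[0]))
print('pin ends',f(192,500,60),f(332,500,60))
print('coupon end',f(210,680,30),f(317,680,30))
print('coupon sides', f(208,532,30),f(317,532,30))
E
```

```text
[array([ 596.9, -238.3,    8. ]), array([ 595. , -305.8,    8. ]), array([ 467. , -303.2,    8. ]), array([ 468.6, -234.1,    8. ])]
[ 67.52673545 128.02640353  69.1185214  128.36872672] [ 531.875 -270.35 ]
yaw -0.026525185842475325
pin ends [ 491.8 -251.4   60. ] [ 490.8 -285.9   60. ]
coupon end [ 433.7 -252.2   30. ] [ 432.9 -282.    30. ]
coupon sides [ 476.2 -253.3   30. ] [ 475.4 -282.8   30. ]
```

Emit:
{"op": "arm_command", "data": {
  "plan": [
    {"tx": 3.5, "ty": -0.13, "tz": -0.14, "wx": 0, "wy": 0, "wz": 0, "jaw": 1},
    {"tx": 3.5, "ty": 0, "tz": 0, "wx": 0, "wy": 0, "wz": 0, "jaw": 1},
    {"tx": 3.5, "ty": 0, "tz": 0, "wx": 0, "wy": 0, "wz": 0, "jaw": 1},
    {"tx": 3.5, "ty": 0, "tz": 0, "wx": 0, "wy": 0, "wz": 0, "jaw": 1},
    {"tx": 2.5, "ty": 0, "tz": 0, "wx": 0, "wy": 0, "wz": 0, "jaw": 0.5},
    {"tx": 1.8, "ty": 0, "tz": 0, "wx": 0, "wy": 0, "wz": 0, "jaw": 0.2},
    {"tx": 0, "ty": 0, "tz": 0, "wx": 0, "wy": 0, "wz": 0, "jaw": 0},
    {"tx": 0, "ty": 0, "tz": 0, "wx": 0, "wy": 0, "wz": 0, "jaw": 0}
  ]
}}

```text
time: 2.3
tool_pos: [490.9, -269.4, 66.1]
tcp_rot: [0.245, 1.571, -1.356]
contact_force: [0.2, 0.0, 0.0]
grip_width: 64.1
```

```bash
python3 - <<'E'
from h import *
go(491,-268.6,65,-np.pi/2-0.027)
o=readout.get_obs();crop(imaging.capture('wrist'),100,80,420,320,2.5,'pics/w3.png')
E
```

```text
shift cm tx 0.11 ty 0.01 tz -0.08  wx -0.003 (tool x down)  cur jaw ang -1.601 pos [ 490.9 -269.4   66.1] tilt [ 0. -0. -1.] t 2.3 w 64.1 F [0.2 0.  0. ]
```

View pics/w3.png

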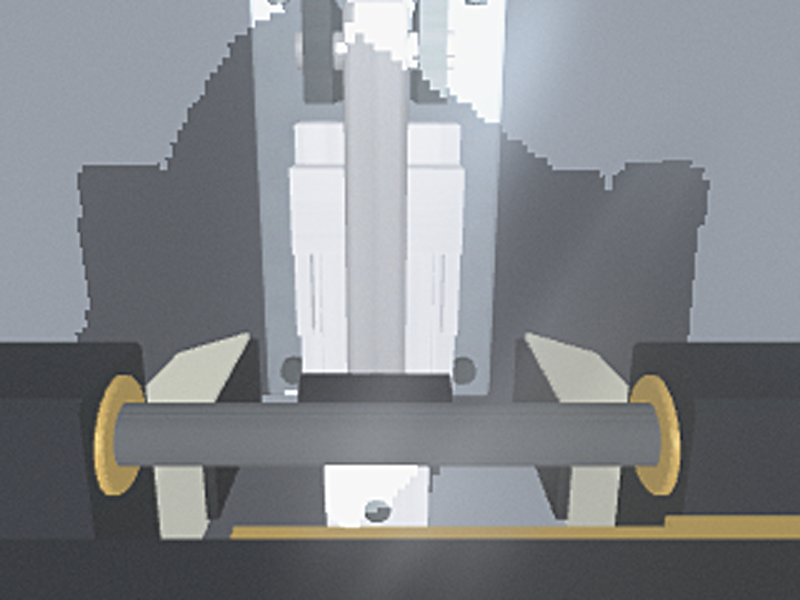

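The pin (black, around (376,390) in the crop) is centred between the open fingers. Closing on it.

Emit:
{"op": "arm_command", "data": {
  "plan": [
    {"tx": 0.1, "ty": 0, "tz": -0.06, "wx": 0, "wy": 0, "wz": 0, "jaw": -0.3},
    {"tx": 0, "ty": 0, "tz": 0, "wx": 0, "wy": 0, "wz": 0, "jaw": -1},
    {"tx": 0, "ty": 0, "tz": 0, "wx": 0, "wy": 0, "wz": 0, "jaw": -1},
    {"tx": 0, "ty": 0, "tz": 0, "wx": 0, "wy": 0, "wz": 0, "jaw": -1},
    {"tx": 0, "ty": 0, "tz": 0, "wx": 0, "wy": 0, "wz": 0, "jaw": -1},
    {"tx": 0, "ty": 0, "tz": 0, "wx": 0, "wy": 0, "wz": 0, "jaw": -1}
  ]
}}

```text
time: 2.95
tool_pos: [491.1, -266.9, 64.9]
tcp_rot: [-3.106, 1.569, 1.575]
contact_force: [1.9, 5.9, 1.7]
grip_width: 33.4
```

```bash
python3 - <<'E'
from h import *
go(491,-268.6,65,-np.pi/2-0.027)
a0=np.arctan2(12,78); r=np.hypot(12,78); p=np.array([0,0.])
def g(t): return np.array([-r*np.cos(t+a0), r*np.sin(t+a0)])
T=np.linspace(0,1.3,14)
for i in range(1,14): d=g(T[i])-g(T[i-1]); print("ty %.2f tx %.2f"%(d[0]/10,-d[1]/10))
E
```

```text
shift cm tx -0.01 ty -0.00 tz 0.17  wx -0.004 (tool x down)  cur jaw ang -1.602 pos [ 491.1 -266.9   64.9] tilt [-0.     0.002 -1.   ] t 2.95 w 33.4 F [1.9 5.9 1.7]
ty 0.16 tx -0.77
ty 0.24 tx -0.75
ty 0.31 tx -0.73
ty 0.38 tx -0.69
ty 0.45 tx -0.65
ty 0.51 tx -0.60
ty 0.57 tx -0.55
ty 0.62 tx -0.49
ty 0.66 tx -0.42
ty 0.70 tx -0.36
ty 0.74 tx -0.28
ty 0.76 tx -0.21
ty 0.78 tx -0.13
```

Emit:
{"op": "arm_command", "data": {
  "plan": [
    {"tx": -0.77, "ty": 0.16, "tz": -0.12, "wx": 0, "wy": 0, "wz": 0, "jaw": -1},
    {"tx": -0.75, "ty": 0.24, "tz": 0, "wx": 0, "wy": 0, "wz": 0, "jaw": -1},
    {"tx": -0.73, "ty": 0.31, "tz": 0, "wx": 0, "wy": 0, "wz": 0, "jaw": -1},
    {"tx": -0.69, "ty": 0.38, "tz": 0, "wx": 0, "wy": 0, "wz": 0, "jaw": -1},
    {"tx": -0.65, "ty": 0.45, "tz": 0, "wx": 0, "wy": 0, "wz": 0, "jaw": -1},
    {"tx": -0.6, "ty": 0.51, "tz": 0, "wx": 0, "wy": 0, "wz": 0, "jaw": -1},
    {"tx": -0.55, "ty": 0.57, "tz": 0, "wx": 0, "wy": 0, "wz": 0, "jaw": -1},
    {"tx": -0.49, "ty": 0.62, "tz": 0, "wx": 0, "wy": 0, "wz": 0, "jaw": -1},
    {"tx": -0.42, "ty": 0.66, "tz": 0, "wx": 0, "wy": 0, "wz": 0, "jaw": -1},
    {"tx": -0.36, "ty": 0.7, "tz": 0, "wx": 0, "wy": 0, "wz": 0, "jaw": -1},
    {"tx": -0.28, "ty": 0.74, "tz": 0, "wx": 0, "wy": 0, "wz": 0, "jaw": -1},
    {"tx": -0.21, "ty": 0.76, "tz": 0, "wx": 0, "wy": 0, "wz": 0, "jaw": -1},
    {"tx": -0.13, "ty": 0.78, "tz": 0, "wx": 0, "wy": 0, "wz": 0, "jaw": -1},
    {"tx": 0, "ty": 0, "tz": 0, "wx": 0, "wy": 0, "wz": 0, "jaw": -1}
  ]
}}

```text
time: 4.35
tool_pos: [561.0, -269.0, 132.3]
tcp_rot: [1.436, 1.569, -0.166]
contact_force: [-2.0, 4.7, 2.3]
grip_width: 33.9
```

```bash
python3 - <<'E'
from h import *
go(491,-268.6,65,-np.pi/2-0.027)
crop(imaging.capture('scene'),70,230,230,350,5,'pics/s4.png')
E
```

```text
shift cm tx 6.72 ty -7.01 tz 0.17  wx -0.004 (tool x down)  cur jaw ang -1.602 pos [ 561.  -269.   132.3] tilt [ 0.002 -0.    -1.   ] t 4.35 w 33.9 F [-2.   4.7  2.3]
```

View pics/s4.png

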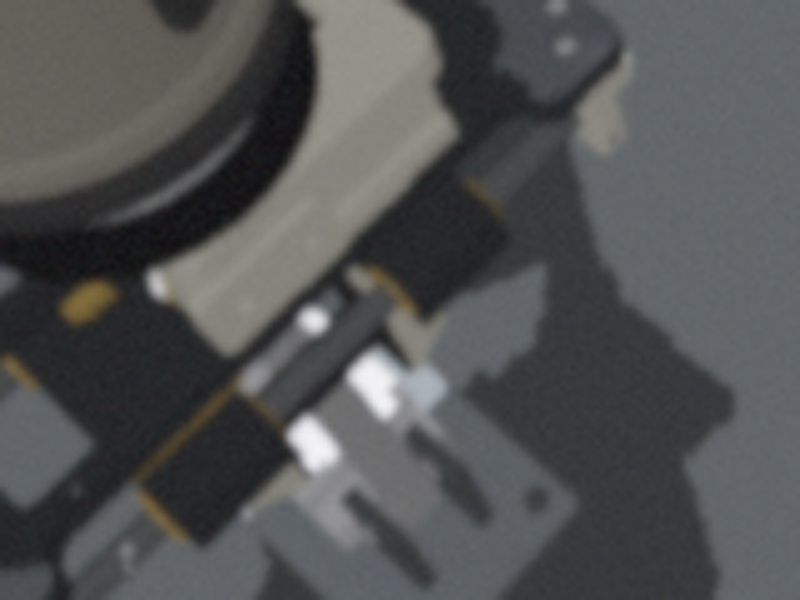

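The jaws still hold 34 mm at the arc's end point. Releasing and lifting clear.

Emit:
{"op": "arm_command", "data": {
  "plan": [
    {"tx": 0, "ty": 0, "tz": -0.1, "wx": 0, "wy": 0, "wz": 0, "jaw": 0.2},
    {"tx": 0, "ty": 0, "tz": 0, "wx": 0, "wy": 0, "wz": 0, "jaw": 0.2},
    {"tx": 0, "ty": 0, "tz": 0, "wx": 0, "wy": 0, "wz": 0, "jaw": 0.2},
    {"tx": -3, "ty": 0, "tz": 0, "wx": 0, "wy": 0, "wz": 0, "jaw": 0.2},
    {"tx": -4, "ty": 0, "tz": 0, "wx": 0, "wy": 0, "wz": 0, "jaw": 0.2},
    {"tx": -3, "ty": -4, "tz": 0, "wx": 0, "wy": 0, "wz": 0, "jaw": 0.2},
    {"tx": 0, "ty": -4.5, "tz": 0, "wx": 0, "wy": 0, "wz": 0, "jaw": 0.2},
    {"tx": 0, "ty": -2.5, "tz": 0, "wx": 0, "wy": 0, "wz": 0, "jaw": 0.2},
    {"tx": 0, "ty": 0, "tz": 0, "wx": 0, "wy": 0, "wz": 0, "jaw": 0.2}
  ]
}}

```text
time: 5.3
tool_pos: [447.5, -265.1, 232.0]
tcp_rot: [0.064, 1.57, -1.54]
contact_force: [-0.0, 0.2, -0.8]
grip_width: 54.6
```

```bash
python3 - <<'E'
from h import *
go(454.5,-268.6,48,-np.pi/2-0.027)
o=readout.get_obs();im=imaging.capture('wrist');cv2.imwrite('pics/w5f.png',im);crop(im,190,60,320,220,4.5,'pics/w5.png');crop(imaging.capture('scene'),70,230,230,350,5,'pics/s5.png')
np.save('o5.npy',o,allow_pickle=True)
E
```

```text
shift cm tx 18.40 ty 0.71 tz 0.31  wx -0.006 (tool x down)  cur jaw ang -1.604 pos [ 447.5 -265.1  232. ] tilt [ 0.    -0.001 -1.   ] t 5.3 w 54.6 F [-0.   0.2 -0.8]
```

View pics/w5.png

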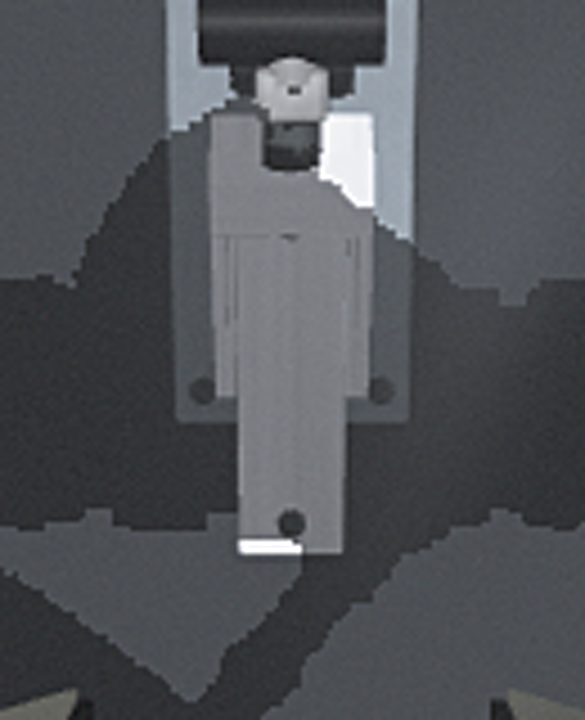

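View pics/s5.png

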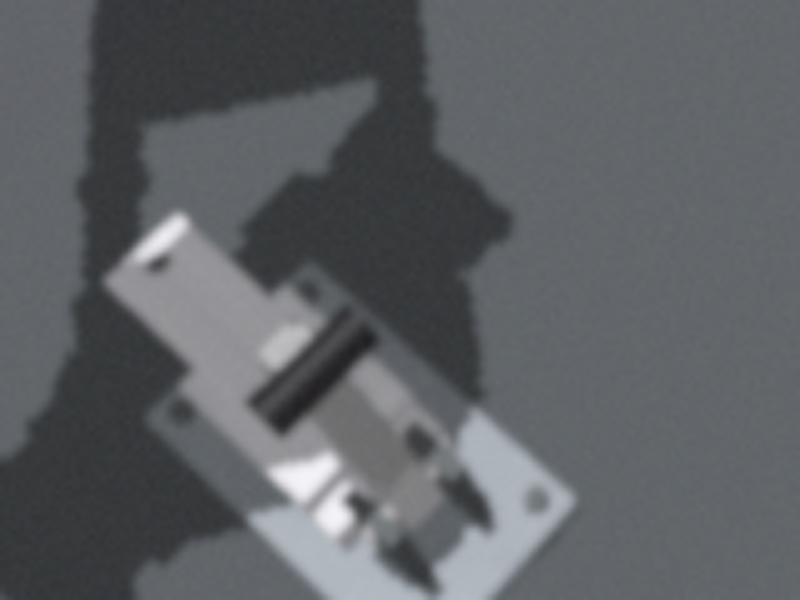

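The bar stands upright, with the pin at the top of the wrist crop around (290,30). The coupon is fully exposed and its near end is at v≈553.

```bash
python3 - <<'E'
from h import *
o=np.load('o5.npy',allow_pickle=True).item()
f=lambda u,v,z: onz('wrist',(190+u/4.5,60+v/4.5),z,o).round(1)
print('end',f(238,553,30),f(343,553,30),'side',f(238,400,30),f(346,400,30), 'farend?',f(238,236,30),f(344,236,30))
print('foot',f(177,422,8),f(409,422,8))
p=(f(238,553,30)+f(343,553,30))/2; print(p)
go(p[0]+20,p[1]-.5,47.5,-np.pi/2-0.027)
E
```

```text
end [ 433.8 -250.9   30. ] [ 432.8 -281.1   30. ] side [ 477.5 -252.9   30. ] [ 476.5 -282.9   30. ] farend? [ 521.4 -254.8   30. ] [ 520.4 -283.2   30. ]
foot [ 469.  -233.4    8. ] [ 466.7 -302.4    8. ]
[ 433.3 -266.    30. ]
shift cm tx 18.42 ty 0.28 tz 0.06  wx -0.005 (tool x down)  cur jaw ang -1.603 pos [ 450.2 -265.5  231.7] tilt [ 0.002 -0.001 -1.   ] t 5.4 w 55.3 F [ 0.9  0.2 -0.5]
```

Emit:
{"op": "arm_command", "data": {
  "plan": [
    {"tx": 4.4, "ty": 0.3, "tz": 0.08, "wx": 0, "wy": 0, "wz": 0, "jaw": 0.2},
    {"tx": 4.5, "ty": 0, "tz": 0, "wx": 0, "wy": 0, "wz": 0, "jaw": 0.2},
    {"tx": 4.5, "ty": 0, "tz": 0, "wx": 0, "wy": 0, "wz": 0, "jaw": 0.2},
    {"tx": 3, "ty": 0, "tz": 0, "wx": 0, "wy": 0, "wz": 0, "jaw": 0.2},
    {"tx": 2, "ty": 0, "tz": 0, "wx": 0, "wy": 0, "wz": 0, "jaw": 0.2},
    {"tx": 0, "ty": 0, "tz": 0, "wx": 0, "wy": 0, "wz": 0, "jaw": 0.2},
    {"tx": 0, "ty": 0, "tz": 0, "wx": 0, "wy": 0, "wz": 0, "jaw": 0.2}
  ]
}}

```text
time: 6.1
tool_pos: [453.8, -266.1, 47.0]
tcp_rot: [0.905, 1.571, -0.697]
contact_force: [-0.5, -0.0, -0.1]
grip_width: 55.6
```

```bash
python3 - <<'E'
from h import *
go(454,-266.6,47,-np.pi/2-0.027)
crop(imaging.capture('wrist'),100,80,420,320,2.5,'pics/w6.png')
E
```

```text
shift cm tx -0.00 ty 0.02 tz 0.05  wx -0.004 (tool x down)  cur jaw ang -1.602 pos [ 453.8 -266.1   47. ] tilt [ 0. -0. -1.] t 6.1 w 55.6 F [-0.5 -0.  -0.1]
```

View pics/w6.png

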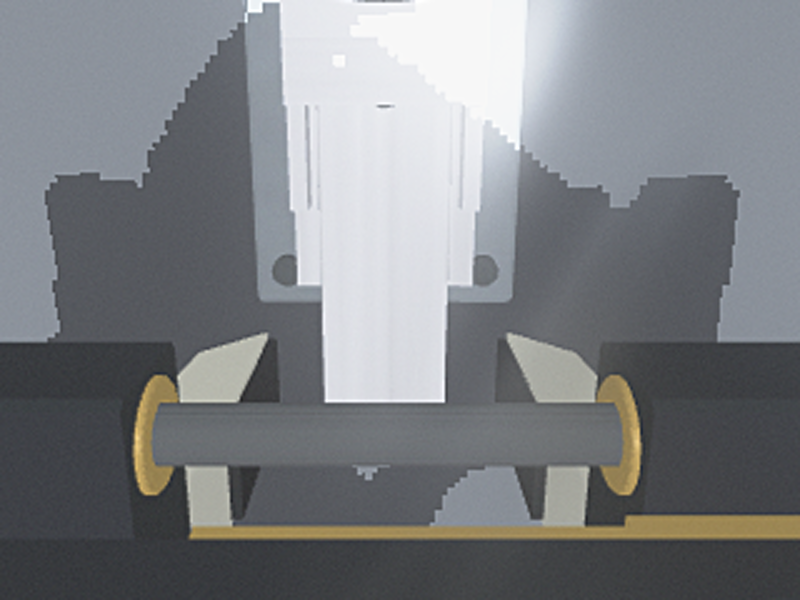

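The coupon (u 323–445 in the crop) lies between the fingers. Closing.

Emit:
{"op": "arm_command", "data": {
  "plan": [
    {"tx": 0, "ty": 0, "tz": 0.03, "wx": 0, "wy": 0, "wz": 0, "jaw": -0.3},
    {"tx": 0, "ty": 0, "tz": 0, "wx": 0, "wy": 0, "wz": 0, "jaw": -1},
    {"tx": 0, "ty": 0, "tz": 0, "wx": 0, "wy": 0, "wz": 0, "jaw": -1},
    {"tx": 0, "ty": 0, "tz": 0, "wx": 0, "wy": 0, "wz": 0, "jaw": -1},
    {"tx": 0, "ty": 0, "tz": 0, "wx": 0, "wy": 0, "wz": 0, "jaw": -1}
  ]
}}

```text
time: 6.65
tool_pos: [453.0, -266.3, 47.4]
tcp_rot: [0.874, 1.57, -0.728]
contact_force: [0.7, 0.4, 1.3]
grip_width: 29.6
```

```bash
python3 - <<'E'
from h import *
go(454,-266.6,47,-np.pi/2-0.027)
E
```

```text
shift cm tx 0.04 ty 0.10 tz 0.03  wx -0.004 (tool x down)  cur jaw ang -1.602 pos [ 453.  -266.3   47.4] tilt [ 0.001 -0.001 -1.   ] t 6.65 w 29.6 F [0.7 0.4 1.3]
```

Gripped (29.6 mm). Sliding 65 mm toward fixture −x.

Emit:
{"op": "arm_command", "data": {
  "plan": [
    {"tx": 0, "ty": -0.5, "tz": 0, "wx": 0, "wy": 0, "wz": 0, "jaw": -1},
    {"tx": 0, "ty": -0.8, "tz": 0, "wx": 0, "wy": 0, "wz": 0, "jaw": -1},
    {"tx": 0, "ty": -0.8, "tz": 0, "wx": 0, "wy": 0, "wz": 0, "jaw": -1},
    {"tx": 0, "ty": -0.9, "tz": 0, "wx": 0, "wy": 0, "wz": 0, "jaw": -1},
    {"tx": 0, "ty": -1, "tz": 0, "wx": 0, "wy": 0, "wz": 0, "jaw": -1},
    {"tx": 0, "ty": -1, "tz": 0, "wx": 0, "wy": 0, "wz": 0, "jaw": -1},
    {"tx": 0, "ty": -1, "tz": 0, "wx": 0, "wy": 0, "wz": 0, "jaw": -1},
    {"tx": 0, "ty": -0.5, "tz": 0, "wx": 0, "wy": 0, "wz": 0, "jaw": -1},
    {"tx": 0, "ty": 0, "tz": 0, "wx": 0, "wy": 0, "wz": 0, "jaw": -1}
  ]
}}

```text
time: 7.55
tool_pos: [386.9, -263.9, 46.9]
tcp_rot: [-2.185, 1.57, 2.496]
contact_force: [0.5, 0.4, -0.1]
grip_width: 29.3
```

```bash
python3 - <<'E'
from h import *
go(454,-266.6,47,-np.pi/2-0.027)
cv2.imwrite('pics/w7.png',imaging.capture('wrist'));crop(imaging.capture('scene'),40,210,200,330,5,'pics/s7.png')
E
```

```text
shift cm tx -0.01 ty 6.72 tz 0.05  wx -0.005 (tool x down)  cur jaw ang -1.603 pos [ 386.9 -263.9   46.9] tilt [-0.001  0.001 -1.   ] t 7.55 w 29.3 F [ 0.5  0.4 -0.1]
```

View pics/w7.png

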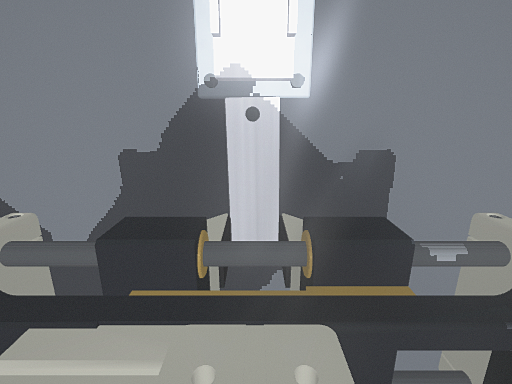

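View pics/s7.png

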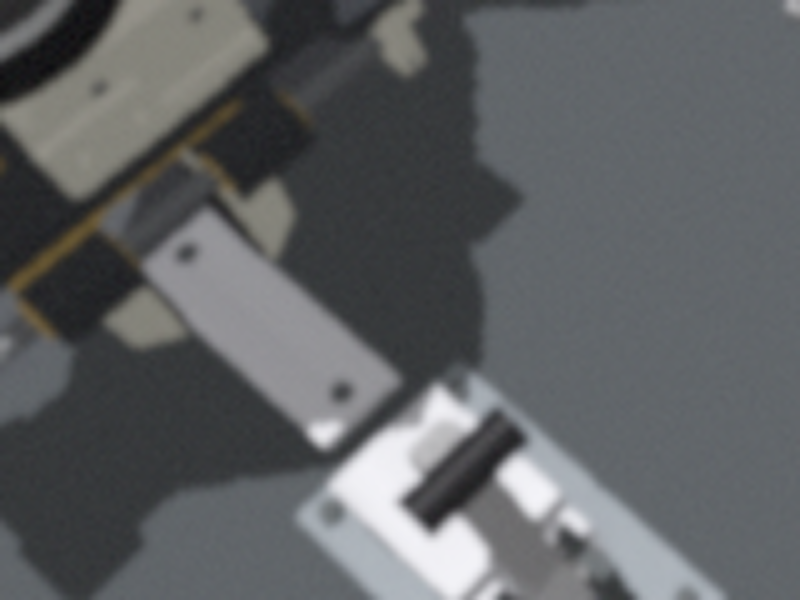

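The coupon is level and clear of the bed, gripped 20 mm from its near end. Next I'll measure the pad.

```bash
python3 - <<'E'
from h import *
for n,seed in (('top',(140,205)),('scene',(320,115))):
    im=cv2.imread(f'pics/{n}0.png'); m=(im.min(2)>170).astype(np.uint8); m=cv2.morphologyEx(m,cv2.MORPH_CLOSE,np.ones((5,5)))
    k,l,st,_=cv2.connectedComponentsWithStats(m); i=l[seed[1],seed[0]]
    c=cv2.findContours((l==i).astype(np.uint8),0,cv2.CHAIN_APPROX_NONE)[0][0]
    q=cv2.approxPolyDP(c,10,True)[:,0]; print(n,q.tolist())
    P=np.array([onz(n,p,6)[:2] for p in q]); print(P.round(1).tolist(),np.linalg.norm(np.roll(P,-1,0)-P,axis=1).round(1),P.mean(0))
    for a,b in zip(P,np.roll(P,-1,0)): print(round((np.arctan2(*(b-a)[::-1])+np.pi/4)%(np.pi/2)-np.pi/4,3),end=' ')
    print()
go(487,267,200)
E
```

```text
top [[175, 176], [75, 189], [81, 250], [182, 236]]
[[585.8, 173.2], [555.7, 380.7], [429.6, 361.9], [460.7, 154.9]] [209.7 127.5 209.3 126.5] [507.93950743 267.66843796]
0.144 0.148 0.149 0.145 
scene [[299, 96], [261, 150], [314, 170], [347, 112]]
[[429.0, 362.2], [462.5, 153.0], [587.3, 173.4], [555.2, 380.9]] [211.9 126.4 210.  127.6] [508.50831202 267.41572793]
0.159 0.162 0.154 0.147 
shift cm tx -15.31 ty 8.24 tz -53.41 cur jaw ang -1.602 pos [ 387.9 -264.3   47.1] tilt [ 0. -0. -1.] t 7.65 w 29.5 F [0.4 0.3 0.2]
```

Emit:
{"op": "arm_command", "data": {
  "plan": [
    {"tx": -2, "ty": 0, "tz": 0, "wx": 0, "wy": 0, "wz": 0, "jaw": -1},
    {"tx": -4, "ty": 0, "tz": 0, "wx": 0, "wy": 0, "wz": 0, "jaw": -1},
    {"tx": -4.3, "ty": 0, "tz": -2, "wx": 0, "wy": 0, "wz": 0, "jaw": -1},
    {"tx": 0, "ty": 0.6, "tz": -4.6, "wx": 0, "wy": 0, "wz": 0, "jaw": -1},
    {"tx": 0, "ty": 0.6, "tz": -4.6, "wx": 0, "wy": 0, "wz": 0, "jaw": -1},
    {"tx": 0, "ty": 0.6, "tz": -4.6, "wx": 0, "wy": 0, "wz": 0, "jaw": -1},
    {"tx": 0, "ty": 0.6, "tz": -4.6, "wx": 0, "wy": 0, "wz": 0, "jaw": -1},
    {"tx": 0, "ty": 0.6, "tz": -4.6, "wx": 0, "wy": 0, "wz": 0, "jaw": -1},
    {"tx": 0, "ty": 0.6, "tz": -4.6, "wx": 0, "wy": 0, "wz": 0, "jaw": -1},
    {"tx": 0, "ty": 0.6, "tz": -4.6, "wx": 0, "wy": 0, "wz": 0, "jaw": -1},
    {"tx": 0, "ty": 0.6, "tz": -4.6, "wx": 0, "wy": 0, "wz": 0, "jaw": -1},
    {"tx": 0, "ty": 0.6, "tz": -4.6, "wx": 0, "wy": 0, "wz": 0, "jaw": -1},
    {"tx": 0, "ty": 0.6, "tz": -4.6, "wx": 0, "wy": 0, "wz": 0, "jaw": -1},
    {"tx": 0, "ty": 1.3, "tz": -4, "wx": 0, "wy": 0, "wz": 0, "jaw": -1},
    {"tx": 0, "ty": 0, "tz": -1, "wx": 0, "wy": 0, "wz": 0, "jaw": -1},
    {"tx": 0, "ty": 0, "tz": 0, "wx": -0.1, "wy": 0, "wz": 0, "jaw": -1},
    {"tx": 0, "ty": 0, "tz": 0, "wx": -0.08, "wy": 0, "wz": 0, "jaw": -1},
    {"tx": 0, "ty": 0, "tz": 0, "wx": 0, "wy": 0, "wz": 0, "jaw": -1},
    {"tx": 0, "ty": 0, "tz": 0, "wx": 0, "wy": 0, "wz": 0, "jaw": -1}
  ]
}}

```text
time: 9.55
tool_pos: [477.2, 263.0, 149.9]
tcp_rot: [-0.914, 1.57, -2.339]
contact_force: [-0.6, 0.2, -1.0]
grip_width: 29.4
```

```bash
python3 - <<'E'
from h import *
o=readout.get_obs();np.save('o8.npy',o,allow_pickle=True)
go(478,263,100,-1.42,o)
cv2.imwrite('pics/w8.png',imaging.capture('wrist'))
E
```

```text
shift cm tx 4.99 ty 0.08 tz 0.01  wx -0.004 (tool x down)  cur jaw ang -1.424 pos [477.2 263.  149.9] tilt [-0. -0. -1.] t 9.55 w 29.4 F [-0.6  0.2 -1. ]
```

View pics/w8.png

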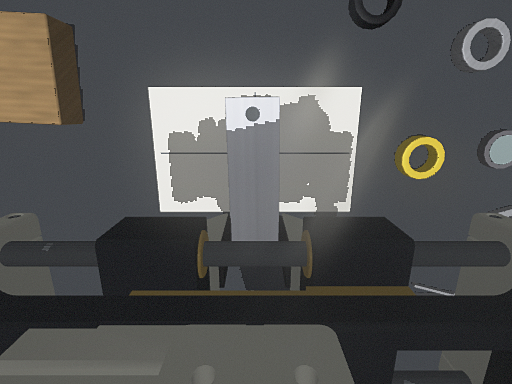

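```bash
python3 - <<'E'
from h import *
o=np.load('o8.npy',allow_pickle=True).item(); im=cv2.imread('pics/w8.png')
crop(im,140,75,370,220,3.4,'pics/w8c.png')
E
```

```text
(no output)
```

View pics/w8c.png

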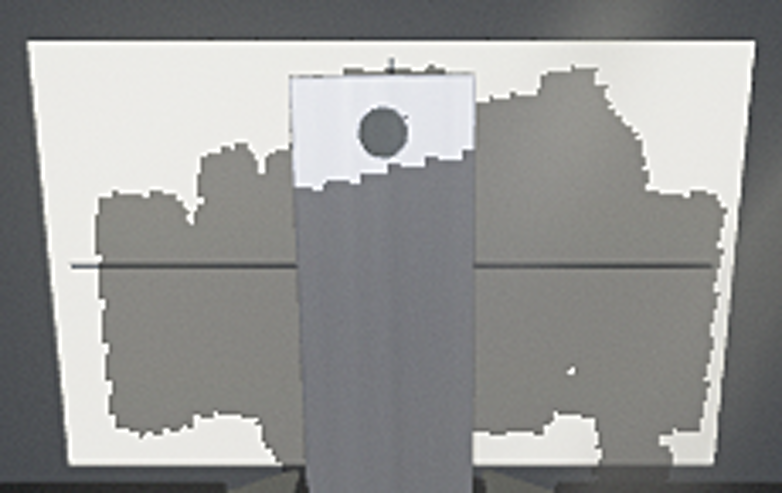

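```bash
python3 - <<'E'
from h import *
o=np.load('o8.npy',allow_pickle=True).item()
f=lambda u,v,z: onz('wrist',(140+u/3.4,75+v/3.4),z,o)[:2]
P=np.array([f(28,41,6),f(755,41,6),f(713,465,6),f(69,465,6)]);print(P.round(1).tolist(),np.linalg.norm(np.roll(P,-1,0)-P,axis=1).round(1),P.mean(0))
a=P[0]+P[1]-P[2]-P[3];b=P[0]+P[3]-P[1]-P[2];print('yaw',np.arctan2(a[1],a[0]),np.arctan2(-b[0],b[1]))
L=np.array([f(71,266,6),f(712,266,6)]);print('line ends',L.round(1).tolist(),L.mean(0),'tip of short',f(391,60,6))
zt=o['tool_pos'][2]-17.2
e=np.array([f(290,76,zt),f(474,76,zt)]);print('coupon far end',e.round(1).tolist(),np.linalg.norm(e[0]-e[1]))
T=R.from_euler('xyz',o['tcp_rot']).as_matrix()
for p in e: print('in tool y,z',(T.T@np.r_[p-o['tool_pos'][:2],0])[1:].round(1))
s=np.array([f(302,400,zt),f(473,400,zt)]); 
for p in s: print('side tool y,z',(T.T@np.r_[p-o['tool_pos'][:2],0])[1:].round(1))
d=f(383,132,zt);print('dot',(T.T@np.r_[d-o['tool_pos'][:2],0])[1:].round(1))
E
```

```text
[[558.0, 378.5], [588.4, 172.0], [460.5, 153.2], [430.0, 359.7]] [208.8 129.3 208.8 129.4] [509.22672841 265.84851701]
yaw 0.14583723300119822 0.14645647855107763
line ends [[494.9, 362.7], [523.5, 168.8]] [509.18311014 265.75658455] tip of short [568.08266361 274.60288266]
coupon far end [[554.1, 288.9], [558.3, 260.0]] 29.184414931172405
in tool y,z [ 79.8 -14.4]
in tool y,z [79.8 14.8]
side tool y,z [ 26.3 -13.9]
side tool y,z [26.3 15.9]
dot [71.3  0.3]
```

The two pad measurements agree to within 2 mm: centre about (508.6,267), yaw 0.147. The coupon centre is 30 mm ahead of the TCP. Descending.

Emit:
{"op": "arm_command", "data": {
  "plan": [
    {"tx": 3.5, "ty": 0.17, "tz": 0.06, "wx": 0, "wy": 0, "wz": 0, "jaw": -1},
    {"tx": 4, "ty": 0, "tz": 0, "wx": 0, "wy": 0, "wz": 0, "jaw": -1},
    {"tx": 2.5, "ty": 0, "tz": 0, "wx": 0, "wy": 0, "wz": 0, "jaw": -1},
    {"tx": 1, "ty": 0, "tz": 0, "wx": 0, "wy": 0, "wz": 0, "jaw": -1},
    {"tx": 0.5, "ty": 0, "tz": 0, "wx": 0, "wy": 0, "wz": 0, "jaw": -1},
    {"tx": 0.2, "ty": 0, "tz": 0, "wx": 0, "wy": 0, "wz": 0, "jaw": -1},
    {"tx": 0, "ty": 0, "tz": 0, "wx": 0, "wy": 0, "wz": 0, "jaw": -1},
    {"tx": 0, "ty": 0, "tz": 0, "wx": 0, "wy": 0, "wz": 0, "jaw": -1}
  ]
}}

```text
time: 10.4
tool_pos: [479.8, 263.3, 34.1]
tcp_rot: [1.752, 1.569, 0.33]
contact_force: [0.4, 0.4, -1.4]
grip_width: 29.3
```

```bash
python3 - <<'E'
from h import *
go(479,262.6,29.2,-1.424)
o=readout.get_obs();np.save('o9.npy',o,allow_pickle=True)
cv2.imwrite('pics/w9.png',imaging.capture('wrist'))
E
```

```text
shift cm tx 0.49 ty -0.09 tz 0.06  wx 0.002 (tool x down)  cur jaw ang -1.422 pos [479.8 263.3  34.1] tilt [ 0.002  0.001 -1.   ] t 10.4 w 29.3 F [ 0.4  0.4 -1.4]
```

View pics/w9.png

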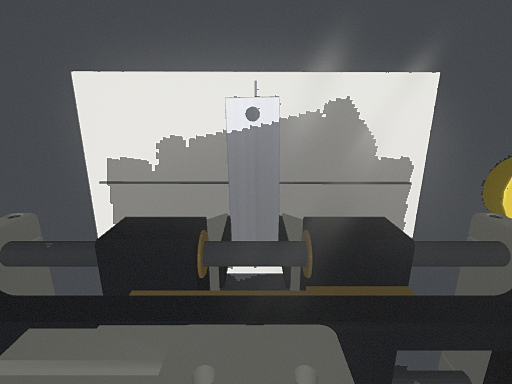

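```bash
python3 - <<'E'
from h import *
o=np.load('o9.npy',allow_pickle=True).item()
T=R.from_euler('xyz',o['tcp_rot']).as_matrix()
t=lambda u,v,z:(T.T@(onz('wrist',(u,v),z,o)-o['tool_pos']))[1:].round(1)
crop(cv2.imread('pics/w9.png'),60,60,450,280,2,'pics/w9c.png')
zt=o['tool_pos'][2]-17.2
print('short line tip',t(255,82,6),t(255,95,6),'long',t(99,183,6),t(411,183,6),'pad far',t(72,72,6),t(439,72,6))
print('coupon far',t(225.5,97,zt),t(279.5,97,zt),'dot',t(252.5,114,zt))
E
```

```text
short line tip [88.8  1.6] [81.8  1.6] long [ 29.4 -96.4] [29.4 99.5] pad far [  94.1 -102. ] [ 94.1 105.5]
coupon far [ 80.  -14.3] [80.  14.8] dot [71.2  0.2]
```

View pics/w9c.png

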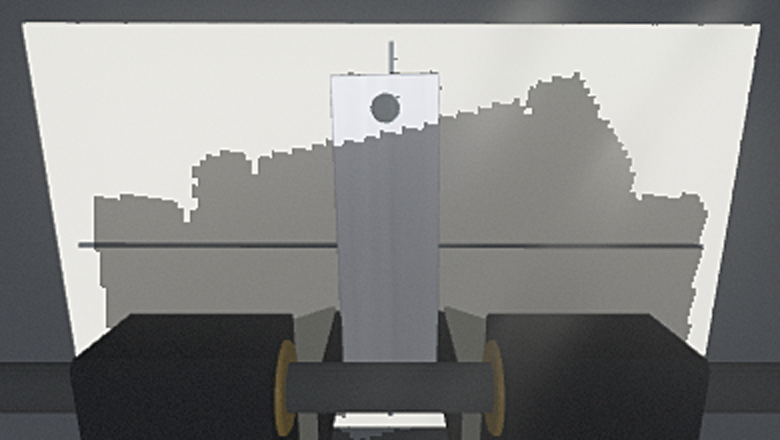

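Emit:
{"op": "arm_command", "data": {
  "plan": [
    {"tx": 0.25, "ty": -0.06, "tz": 0.11, "wx": 0, "wy": 0, "wz": 0, "jaw": -1},
    {"tx": 0.2, "ty": 0, "tz": 0, "wx": 0, "wy": 0, "wz": 0, "jaw": -1},
    {"tx": 0, "ty": 0, "tz": 0, "wx": 0, "wy": 0, "wz": 0, "jaw": -1},
    {"tx": 0, "ty": 0, "tz": 0, "wx": 0, "wy": 0, "wz": 0, "jaw": -1}
  ]
}}

```text
time: 10.85
tool_pos: [478.9, 261.8, 29.6]
tcp_rot: [1.494, 1.57, 0.072]
contact_force: [-2.8, -1.4, 9.6]
grip_width: 29.4
```

```bash
python3 - <<'E'
from h import *
go(479,262.6,29.2,-1.424)
E
```

```text
shift cm tx 0.04 ty 0.02 tz -0.07  wx 0.002 (tool x down)  cur jaw ang -1.422 pos [478.9 261.8  29.6] tilt [ 0.001  0.    -1.   ] t 10.85 w 29.4 F [-2.8 -1.4  9.6]
```

It touches down with about 10 N. Releasing and lifting.

Emit:
{"op": "arm_command", "data": {
  "plan": [
    {"tx": -0.05, "ty": 0, "tz": 0, "wx": 0, "wy": 0, "wz": 0, "jaw": -0.1},
    {"tx": 0, "ty": 0, "tz": 0, "wx": 0, "wy": 0, "wz": 0, "jaw": 0},
    {"tx": 0, "ty": 0, "tz": 0, "wx": 0, "wy": 0, "wz": 0, "jaw": 0.2},
    {"tx": -1, "ty": 0, "tz": 0, "wx": 0, "wy": 0, "wz": 0, "jaw": 0.2},
    {"tx": -4, "ty": 0, "tz": 0, "wx": 0, "wy": 0, "wz": 0, "jaw": 1},
    {"tx": -4, "ty": 0, "tz": 0, "wx": 0, "wy": 0, "wz": 0, "jaw": 1},
    {"tx": -4, "ty": -2, "tz": 0, "wx": 0, "wy": 0, "wz": 0, "jaw": 1},
    {"tx": -4, "ty": -2, "tz": 0, "wx": 0, "wy": 0, "wz": 0, "jaw": 1},
    {"tx": 0, "ty": 0, "tz": 0, "wx": 0, "wy": 0, "wz": 0, "jaw": 1},
    {"tx": 0, "ty": 0, "tz": 0, "wx": 0, "wy": 0, "wz": 0, "jaw": 1}
  ]
}}

```text
time: 11.85
tool_pos: [439.3, 256.1, 200.3]
tcp_rot: [1.751, 1.568, 0.33]
contact_force: [-0.4, -0.1, -0.0]
grip_width: 91.4
```

```bash
python3 - <<'E'
from h import *
o=readout.get_obs();np.save('o10.npy',o,allow_pickle=True)
go(638,74,200,-1.424,o)
im=imaging.capture('wrist');cv2.imwrite('pics/w10.png',im);crop(im,150,40,400,215,3.2,'pics/w10c.png')
E
```

```text
shift cm tx 0.07 ty 16.95 tz 20.96  wx 0.002 (tool x down)  cur jaw ang -1.422 pos [439.3 256.1 200.3] tilt [ 0.003  0.001 -1.   ] t 11.85 w 91.4 F [-0.4 -0.1 -0. ]
```

View pics/w10.png

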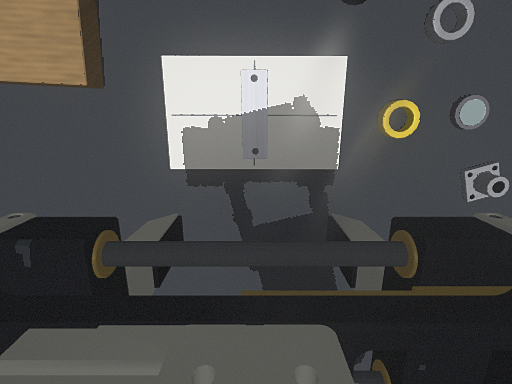

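View pics/w10c.png

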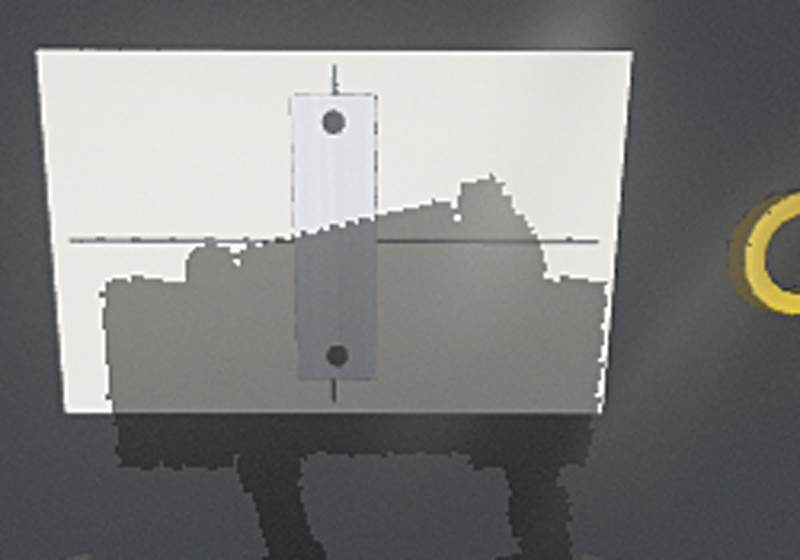

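```bash
python3 - <<'E'
from h import *
o=np.load('o10.npy',allow_pickle=True).item()
f=lambda u,v,z: onz('wrist',(150+u/3.2,40+v/3.2),z,o)[:2]
P=np.array([f(37,49,6),f(632,51,6),f(601,413,6),f(65,413,6)]);c=P.mean(0)
L=np.array([f(70,240,6),f(598,241,6)]);s=[f(335,66,6),f(334,401,6)];
print('pad',c,'longmid',L.mean(0),'short mid',np.mean(s,0)); yd=s[0]-s[1];print('yaw short',np.arctan2(yd[1],yd[0]), 'long',np.arctan2(-(L[0]-L[1])[0],(L[0]-L[1])[1]))
d=[f(334,121,12),f(337,356,12)];dd=d[0]-d[1];print('coupon mid',np.mean(d,0),'yaw',np.arctan2(dd[1],dd[0]),np.linalg.norm(dd))
K=np.array([f(290,95,12),f(377,95,12),f(376,379,12),f(298,379,12)]);a=K[0]+K[1]-K[2]-K[3];print('corners',K.mean(0),np.arctan2(a[1],a[0]))
E
```

```text
pad [509.18653594 265.78748366] longmid [509.38691276 265.70312451] short mid [509.02448388 265.43984509]
yaw short 0.1461223929764628 long 0.14725049638799098
coupon mid [508.7782813  265.00125693] yaw 0.16274536057322994 82.44275264324975
corners [508.64828311 265.06696722] 0.16221862167964046
```

The coupon sits within 1 mm and 0.016 rad of the lines. Next is the ring: I take the plain steel one at wrist pixel (452,18), not the yellow (401,119) or the black (353,0). The lens at (472,112) has a glassy centre.

Emit:
{"op": "arm_command", "data": {
  "plan": [
    {"tx": 0, "ty": 3.2, "tz": 3.2, "wx": 0, "wy": 0, "wz": 0, "jaw": 1},
    {"tx": 0, "ty": 3.2, "tz": 3.7, "wx": 0, "wy": 0, "wz": 0, "jaw": 1},
    {"tx": 0, "ty": 3.2, "tz": 3.7, "wx": 0, "wy": 0, "wz": 0, "jaw": 1},
    {"tx": 0, "ty": 3.2, "tz": 3.7, "wx": 0, "wy": 0, "wz": 0, "jaw": 1},
    {"tx": 0, "ty": 2, "tz": 3.7, "wx": 0, "wy": 0, "wz": 0, "jaw": 1},
    {"tx": 0, "ty": 0.2, "tz": 3, "wx": 0, "wy": 0, "wz": 0, "jaw": 1},
    {"tx": 0, "ty": 0, "tz": 0, "wx": 0, "wy": 0, "wz": 0, "jaw": 1},
    {"tx": 0, "ty": 0, "tz": 0, "wx": 0, "wy": 0, "wz": 0, "jaw": 1}
  ]
}}

```text
time: 12.7
tool_pos: [618.2, 69.8, 196.9]
tcp_rot: [-1.802, 1.567, 3.057]
contact_force: [-0.3, 1.0, 0.8]
grip_width: 91.7
```

```bash
python3 - <<'E'
from h import *
o=readout.get_obs();np.save('o11.npy',o,allow_pickle=True);print(o['joint_positions'].round(2))
go(638,74,30,-1.424,o)
im=imaging.capture('wrist');cv2.imwrite('pics/w11.png',im)
g=cv2.cvtColor(im,cv2.COLOR_BGR2GRAY);crop(im,200,130,310,230,6,'pics/w11c.png')
E
```

```text
[-0.01  0.56  1.31  0.    1.27  1.41]
shift cm tx 16.68 ty 2.07 tz -0.11  wx 0.000 (tool x down)  cur jaw ang -1.424 pos [618.2  69.8 196.9] tilt [-0.004  0.    -1.   ] t 12.7 w 91.7 F [-0.3  1.   0.8]
```

View pics/w11.png

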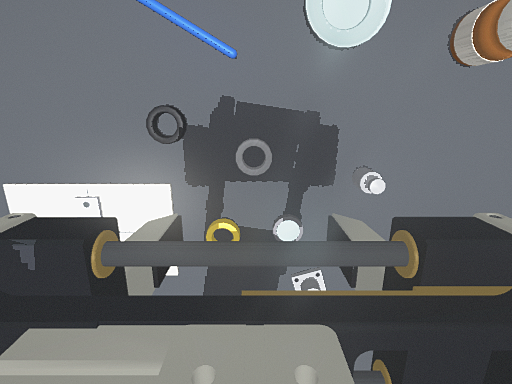

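View pics/w11c.png

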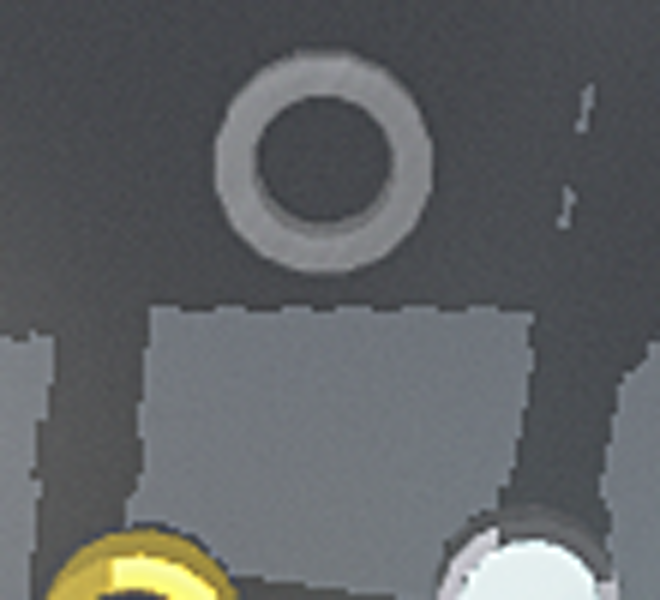

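```bash
python3 - <<'E'
from h import *
o=np.load('o11.npy',allow_pickle=True).item()
f=lambda u,v,z: onz('wrist',(200+u/6,130+v/6),z,o)
c=f(324,160,16);print(c,np.linalg.norm(f(215,160,16)-f(433,160,16)),np.linalg.norm(f(324,50,16)-f(324,272,16)))
go(c[0],c[1],23.5)
E
```

```text
[640.33576011  72.56771609  16.        ] 42.8909601727344 43.941275139562386
shift cm tx 17.38 ty 2.28 tz 0.16 cur jaw ang -1.422 pos [618.1  70.7 197.4] tilt [-0.003  0.    -1.   ] t 12.75 w 91.5 F [-0.5  0.   0.2]
```

Emit:
{"op": "arm_command", "data": {
  "plan": [
    {"tx": 1, "ty": 2.15, "tz": 0.06, "wx": 0, "wy": 0, "wz": 0, "jaw": 0.6},
    {"tx": 1.2, "ty": 0, "tz": 0, "wx": -0.143, "wy": 0, "wz": 0, "jaw": 0.6},
    {"tx": 1.2, "ty": 0, "tz": 0, "wx": -0.143, "wy": 0, "wz": 0, "jaw": 0.6},
    {"tx": 1.2, "ty": 0, "tz": 0, "wx": -0.143, "wy": 0, "wz": 0, "jaw": 0.6},
    {"tx": 1.2, "ty": 0, "tz": 0, "wx": -0.143, "wy": 0, "wz": 0, "jaw": 0.6},
    {"tx": 1.2, "ty": 0, "tz": 0, "wx": -0.143, "wy": 0, "wz": 0, "jaw": 0.6},
    {"tx": 1, "ty": 0, "tz": 0, "wx": -0.143, "wy": 0, "wz": 0, "jaw": 0.6},
    {"tx": 1, "ty": 0, "tz": 0, "wx": -0.143, "wy": 0, "wz": 0, "jaw": 0.6},
    {"tx": 1, "ty": 0, "tz": 0, "wx": -0.143, "wy": 0, "wz": 0, "jaw": 0.6},
    {"tx": 1, "ty": 0, "tz": 0, "wx": -0.143, "wy": 0, "wz": 0, "jaw": 0.6},
    {"tx": 1, "ty": 0, "tz": 0, "wx": -0.143, "wy": 0, "wz": 0, "jaw": 0.6},
    {"tx": 0, "ty": 0, "tz": 0, "wx": -0.141, "wy": 0, "wz": 0, "jaw": 0.6},
    {"tx": 0, "ty": 0, "tz": 0, "wx": 0, "wy": 0, "wz": 0, "jaw": 0.6},
    {"tx": 0, "ty": 0, "tz": 0, "wx": 0, "wy": 0, "wz": 0, "jaw": 0.6}
  ]
}}

```text
time: 14.15
tool_pos: [639.7, 74.2, 79.0]
tcp_rot: [2.388, 1.571, 2.535]
contact_force: [0.9, -1.3, 1.1]
grip_width: 73.7
```

```bash
python3 - <<'E'
from h import *
o=readout.get_obs();np.save('o12.npy',o,allow_pickle=True)
go(639.5,73.3,24,.147,o)
im=imaging.capture('wrist');cv2.imwrite('pics/w12.png',im)
E
```

```text
shift cm tx 5.50 ty -0.08 tz -0.03  wx -0.000 (tool x down)  cur jaw ang 0.147 pos [639.7  74.2  79. ] tilt [-0.  0. -1.] t 14.15 w 73.7 F [ 0.9 -1.3  1.1]
```

View pics/w12.png

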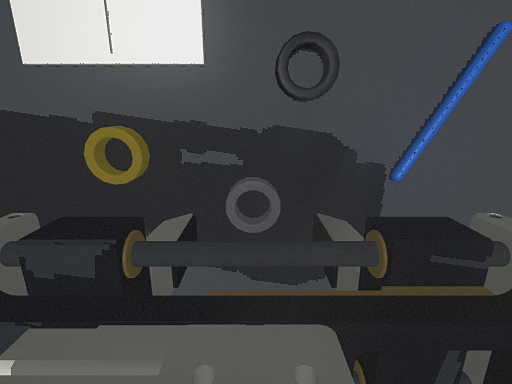

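The steel ring is at (253,204), between the fingers. Yellow is off to the left at (117,155) and black at (307,66).

```bash
python3 - <<'E'
from h import *
o=np.load('o12.npy',allow_pickle=True).item();im=cv2.imread('pics/w12.png')
T=R.from_euler('xyz',o['tcp_rot']).as_matrix()
t=lambda u,v,z:(T.T@(onz('wrist',(u,v),z,o)-o['tool_pos']))[1:].round(1)
print(t(225,205,16),t(280,205,16),t(253,178,16),t(253,230,16))
E
```

```text
[  1.1 -22.2] [ 1.1 20.6] [22.7 -0.4] [-19.9  -0.5]
```

Emit:
{"op": "arm_command", "data": {
  "plan": [
    {"tx": 3, "ty": 0.05, "tz": -0.05, "wx": 0, "wy": 0, "wz": 0, "jaw": 0.6},
    {"tx": 1.8, "ty": 0, "tz": 0, "wx": 0, "wy": 0, "wz": 0, "jaw": 0.6},
    {"tx": 0.6, "ty": 0, "tz": 0, "wx": 0, "wy": 0, "wz": 0, "jaw": 0.4},
    {"tx": 0, "ty": 0, "tz": 0, "wx": 0, "wy": 0, "wz": 0, "jaw": 0.1},
    {"tx": 0, "ty": 0, "tz": 0, "wx": 0, "wy": 0, "wz": 0, "jaw": -1},
    {"tx": 0, "ty": 0, "tz": 0, "wx": 0, "wy": 0, "wz": 0, "jaw": -1},
    {"tx": 0, "ty": 0, "tz": 0, "wx": 0, "wy": 0, "wz": 0, "jaw": -1},
    {"tx": 0, "ty": 0, "tz": 0, "wx": 0, "wy": 0, "wz": 0, "jaw": -1}
  ]
}}

```text
time: 15.0
tool_pos: [640.1, 73.5, 26.2]
tcp_rot: [-0.171, 1.569, -0.022]
contact_force: [-0.9, 0.5, 5.5]
grip_width: 42.8
```

```bash
python3 - <<'E'
from h import *
y=np.array([-np.sin(.147),np.cos(.147)])
P=np.array([509.0,266.3])+57*y; print(P)
go(P[0],P[1],130,.147)
E
```

```text
[500.65114438 322.68525171]
shift cm tx -10.41 ty 26.71 tz -10.07  wx 0.002 (tool x down)  cur jaw ang 0.149 pos [640.1  73.5  26.2] tilt [ 0.002 -0.    -1.   ] t 15.0 w 42.8 F [-0.9  0.5  5.5]
```

Emit:
{"op": "arm_command", "data": {
  "plan": [
    {"tx": -2, "ty": 0, "tz": 0, "wx": 0, "wy": 0, "wz": 0, "jaw": -1},
    {"tx": -4, "ty": 0, "tz": 0, "wx": 0, "wy": 0, "wz": 0, "jaw": -1},
    {"tx": -4.4, "ty": 0, "tz": 0, "wx": 0, "wy": 0, "wz": 0, "jaw": -1},
    {"tx": 0, "ty": 3, "tz": -1.1, "wx": 0, "wy": 0, "wz": 0, "jaw": -1},
    {"tx": 0, "ty": 3.4, "tz": -1.3, "wx": 0, "wy": 0, "wz": 0, "jaw": -1},
    {"tx": 0, "ty": 3.4, "tz": -1.3, "wx": 0, "wy": 0, "wz": 0, "jaw": -1},
    {"tx": 0, "ty": 3.4, "tz": -1.3, "wx": 0, "wy": 0, "wz": 0, "jaw": -1},
    {"tx": 0, "ty": 3.4, "tz": -1.3, "wx": 0, "wy": 0, "wz": 0, "jaw": -1},
    {"tx": 0, "ty": 3.4, "tz": -1.3, "wx": 0, "wy": 0, "wz": 0, "jaw": -1},
    {"tx": 0, "ty": 3.4, "tz": -1.3, "wx": 0, "wy": 0, "wz": 0, "jaw": -1},
    {"tx": 0, "ty": 3.3, "tz": -1.2, "wx": 0, "wy": 0, "wz": 0, "jaw": -1},
    {"tx": 0, "ty": 0, "tz": 0, "wx": 0, "wy": 0, "wz": 0, "jaw": -1},
    {"tx": 0, "ty": 0, "tz": 0, "wx": 0, "wy": 0, "wz": 0, "jaw": -1}
  ]
}}

```text
time: 16.3
tool_pos: [499.5, 323.0, 129.0]
tcp_rot: [-1.438, 1.57, -1.288]
contact_force: [0.5, -0.8, -1.2]
grip_width: 43.3
```

```bash
python3 - <<'E'
from h import *
o=readout.get_obs();np.save('o13.npy',o,allow_pickle=True)
go(500.7,323,32,.147,o)
im=imaging.capture('wrist');cv2.imwrite('pics/w13.png',im)
cv2.imwrite('pics/t13.png',cv2.resize(imaging.capture('top')[130:300,40:240],None,fx=4,fy=3.5))
E
```

```text
shift cm tx 9.70 ty -0.01 tz 0.12  wx 0.004 (tool x down)  cur jaw ang 0.151 pos [499.5 323.  129. ] tilt [ 0. -0. -1.] t 16.3 w 43.3 F [ 0.5 -0.8 -1.2]
```

View pics/w13.png

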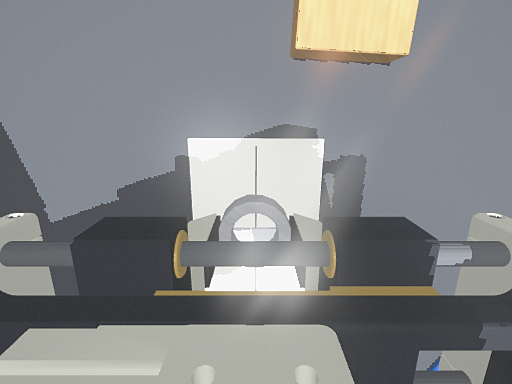

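Emit:
{"op": "arm_command", "data": {
  "plan": [
    {"tx": 3.5, "ty": 0, "tz": 0.14, "wx": 0, "wy": 0, "wz": 0, "jaw": -1},
    {"tx": 3.5, "ty": 0, "tz": 0, "wx": 0, "wy": 0, "wz": 0, "jaw": -1},
    {"tx": 1.5, "ty": 0, "tz": 0, "wx": 0, "wy": 0, "wz": 0, "jaw": -1},
    {"tx": 0.7, "ty": 0, "tz": 0, "wx": 0, "wy": 0, "wz": 0, "jaw": -1},
    {"tx": 0.3, "ty": 0, "tz": 0, "wx": 0, "wy": 0, "wz": 0, "jaw": -1},
    {"tx": 0, "ty": 0, "tz": 0, "wx": 0, "wy": 0, "wz": 0, "jaw": -1},
    {"tx": 0, "ty": 0, "tz": 0, "wx": 0, "wy": 0, "wz": 0, "jaw": -1}
  ]
}}

```text
time: 17.1
tool_pos: [502.1, 322.8, 35.1]
tcp_rot: [0.249, 1.569, 0.398]
contact_force: [-0.2, 0.2, -1.0]
grip_width: 43.2
```

```bash
python3 - <<'E'
from h import *
go(500.7,323,32,.147)
cv2.imwrite('pics/w14.png',imaging.capture('wrist'))
E
```

```text
shift cm tx 0.31 ty 0.04 tz -0.13  wx 0.002 (tool x down)  cur jaw ang 0.149 pos [502.1 322.8  35.1] tilt [ 0.002  0.001 -1.   ] t 17.1 w 43.2 F [-0.2  0.2 -1. ]
```

View pics/w14.png

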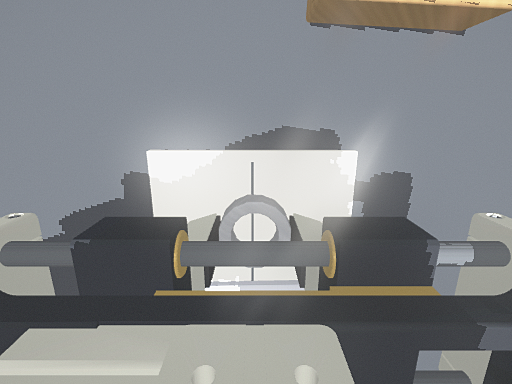

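Emit:
{"op": "arm_command", "data": {
  "plan": [
    {"tx": 0.2, "ty": 0, "tz": -0.08, "wx": 0, "wy": 0, "wz": 0, "jaw": -1},
    {"tx": 0.13, "ty": 0, "tz": 0, "wx": 0, "wy": 0, "wz": 0, "jaw": -1},
    {"tx": 0, "ty": 0, "tz": 0, "wx": 0, "wy": 0, "wz": 0, "jaw": -1},
    {"tx": 0, "ty": 0, "tz": 0, "wx": 0, "wy": 0, "wz": 0, "jaw": -1}
  ]
}}

```text
time: 17.55
tool_pos: [500.8, 322.9, 32.2]
tcp_rot: [0.186, 1.569, 0.335]
contact_force: [-1.5, -1.2, 8.4]
grip_width: 43.3
```

Touching down. Releasing, rising, and backing off in −y to look.

Emit:
{"op": "arm_command", "data": {
  "plan": [
    {"tx": 0, "ty": 0, "tz": 0, "wx": 0, "wy": 0, "wz": 0, "jaw": 0.15},
    {"tx": 0, "ty": 0, "tz": 0, "wx": 0, "wy": 0, "wz": 0, "jaw": 0.4},
    {"tx": 0, "ty": 0, "tz": 0, "wx": 0, "wy": 0, "wz": 0, "jaw": 0.4},
    {"tx": -1.5, "ty": 0, "tz": 0, "wx": 0, "wy": 0, "wz": 0, "jaw": 0.4},
    {"tx": -4, "ty": 0, "tz": 0, "wx": 0, "wy": 0, "wz": 0, "jaw": 0.4},
    {"tx": -4, "ty": -3, "tz": 0, "wx": 0, "wy": 0, "wz": 0, "jaw": 0.4},
    {"tx": -4, "ty": -4, "tz": 0, "wx": 0, "wy": 0, "wz": 0, "jaw": 0.4},
    {"tx": -4, "ty": -4, "tz": 0, "wx": 0, "wy": 0, "wz": 0, "jaw": 0.4},
    {"tx": 0, "ty": -1, "tz": 0, "wx": 0, "wy": 0, "wz": 0, "jaw": 0.4},
    {"tx": 0, "ty": 0, "tz": 0, "wx": 0, "wy": 0, "wz": 0, "jaw": 0.4},
    {"tx": 0, "ty": 0, "tz": 0, "wx": 0, "wy": 0, "wz": 0, "jaw": 0.4}
  ]
}}

```text
time: 18.65
tool_pos: [516.2, 213.4, 195.1]
tcp_rot: [3.102, 1.568, -3.033]
contact_force: [0.8, -0.2, -0.5]
grip_width: 64.0
```

```bash
python3 - <<'E'
from h import *
o=readout.get_obs();np.save('o15.npy',o,allow_pickle=True)
go(472,-29,200,.147,o)
im=imaging.capture('wrist');cv2.imwrite('pics/w15.png',im);crop(im,160,60,350,230,4,'pics/w15c.png')
E
```

```text
shift cm tx -0.47 ty -23.32 tz -7.96  wx 0.002 (tool x down)  cur jaw ang 0.149 pos [516.2 213.4 195.1] tilt [-0.002 -0.    -1.   ] t 18.65 w 64.0 F [ 0.8 -0.2 -0.5]
```

View pics/w15c.png

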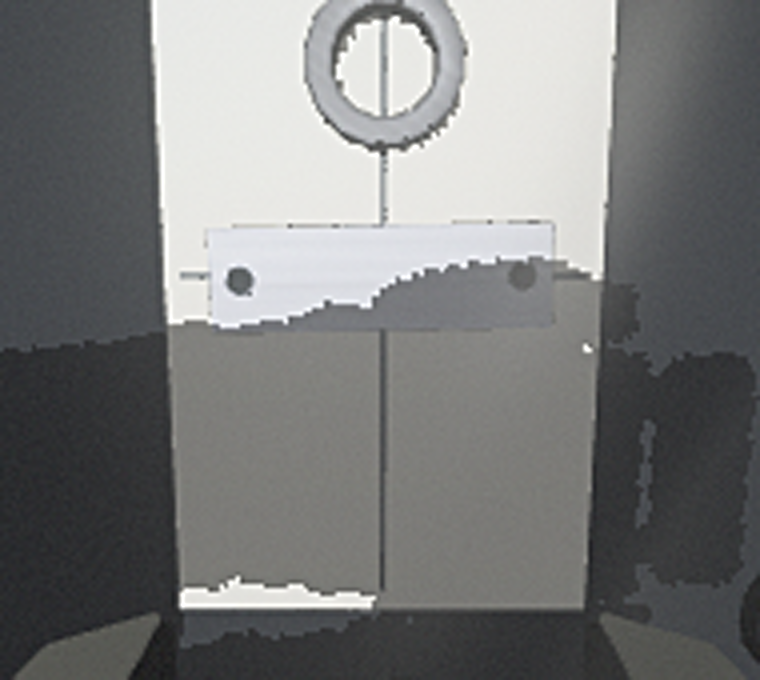

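```bash
cat > m15.py <<'E'
from h import *
o=np.load('o15.npy',allow_pickle=True).item()
f=lambda u,v,z: onz('wrist',(160+u/4,60+v/4),z,o)[:2]
c0=np.array([509.2,265.8]);X=np.array([np.cos(.147),np.sin(.147)]);Y=np.array([-X[1],X[0]])
s=lambda p:(round((p-c0)@X,1),round((p-c0)@Y,1))
print('line',s(f(383,180,6)),s(f(383,580,6)),'short',s(f(185,275,6)),s(f(575,275,6)))
print('ring near top edge',s(f(385,143,22)),'near base',s(f(385,150,6)),'L/R',s(f(305,66,22)),s(f(464,66,22)))
print('coupon left edge',s(f(383,226,12)),'right edge',s(f(383,328,12)),'dots',s(f(239,279,12)),s(f(522,275,12)))
E
python3 m15.py
```

```text
line (np.float64(0.9), np.float64(27.0)) (np.float64(1.2), np.float64(-94.6)) short (np.float64(-57.5), np.float64(0.1)) (np.float64(57.5), np.float64(0.3))
ring near top edge (np.float64(1.3), np.float64(36.1)) near base (np.float64(1.4), np.float64(35.2)) L/R (np.float64(-20.1), np.float64(55.6)) (np.float64(22.4), np.float64(55.6))
coupon left edge (np.float64(0.9), np.float64(14.2)) right edge (np.float64(1.0), np.float64(-14.7)) dots (np.float64(-40.8), np.float64(-0.7)) (np.float64(41.1), np.float64(0.6))
```

The ring is on the long line within 0.5 mm, with a gap of about 21 mm to the coupon. On to the bushing.

Emit:
{"op": "arm_command", "data": {
  "plan": [
    {"tx": 0, "ty": -3.5, "tz": -1.2, "wx": 0, "wy": 0, "wz": 0, "jaw": 0.6},
    {"tx": 0, "ty": -4.2, "tz": -1.4, "wx": 0, "wy": 0, "wz": 0, "jaw": 0.6},
    {"tx": 0, "ty": -4.2, "tz": -1.4, "wx": 0, "wy": 0, "wz": 0, "jaw": 0.6},
    {"tx": 0, "ty": -4.2, "tz": -1.4, "wx": 0, "wy": 0, "wz": 0, "jaw": 0.6},
    {"tx": 0, "ty": -4.2, "tz": -1.4, "wx": 0, "wy": 0, "wz": 0, "jaw": 0.6},
    {"tx": 0, "ty": -3.7, "tz": -1.2, "wx": 0, "wy": 0, "wz": 0, "jaw": 0.6},
    {"tx": 2, "ty": 0, "tz": 0, "wx": -0.14, "wy": 0, "wz": 0, "jaw": 0.6},
    {"tx": 2, "ty": 0, "tz": 0, "wx": -0.14, "wy": 0, "wz": 0, "jaw": 0.6},
    {"tx": 1, "ty": 0, "tz": 0, "wx": 0, "wy": 0, "wz": 0, "jaw": 0.6},
    {"tx": 0, "ty": 0, "tz": 0, "wx": 0, "wy": 0, "wz": 0, "jaw": 0.6},
    {"tx": 0, "ty": 0, "tz": 0, "wx": 0, "wy": 0, "wz": 0, "jaw": 0.6}
  ]
}}

```text
time: 19.8
tool_pos: [473.6, -35.4, 146.3]
tcp_rot: [2.467, 1.57, 2.894]
contact_force: [0.1, -0.1, 0.5]
grip_width: 73.3
```

```bash
python3 - <<'E'
from h import *
o=readout.get_obs();np.save('o16.npy',o,allow_pickle=True)
go(472,-29,24,.424,o)
im=imaging.capture('wrist');cv2.imwrite('pics/w16.png',im);crop(im,190,110,320,230,6,'pics/w16c.png')
E
```

```text
shift cm tx 12.23 ty 0.64 tz 0.12  wx 0.004 (tool x down)  cur jaw ang 0.428 pos [473.6 -35.4 146.3] tilt [-0.001  0.    -1.   ] t 19.8 w 73.3 F [ 0.1 -0.1  0.5]
```

View pics/w16.png

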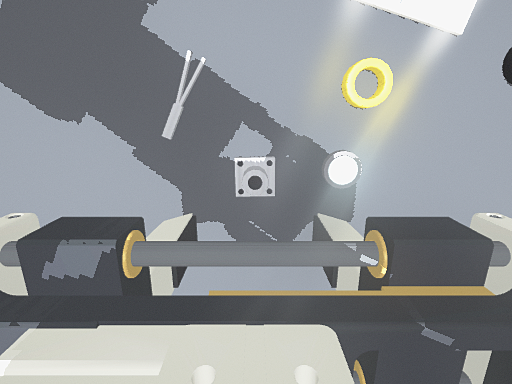

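View pics/w16c.png

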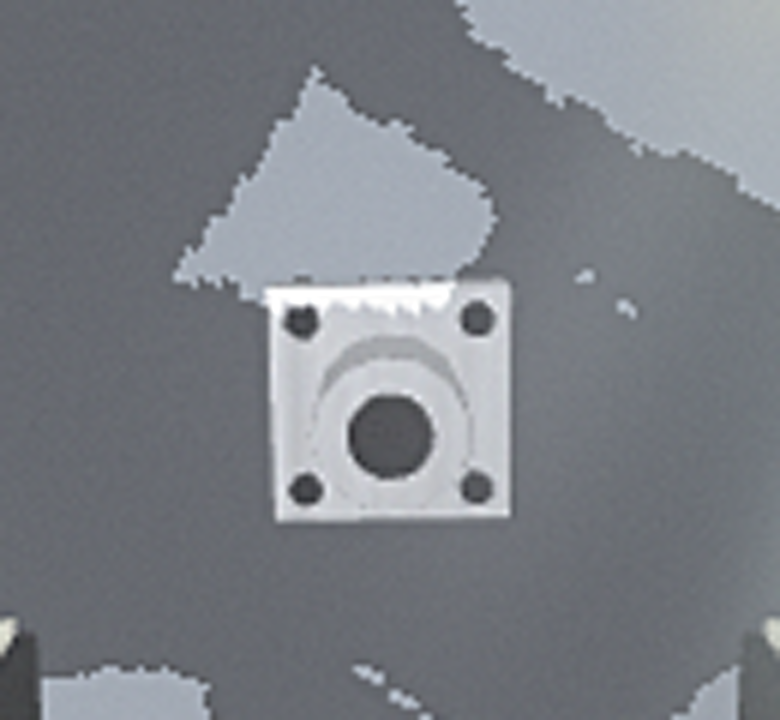

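The bushing is at (255,177), already square to the jaws. The lens is at (342,168), so I'll check its clearance from the right finger.

```bash
python3 - <<'E'
from h import *
o=np.load('o16.npy',allow_pickle=True).item()
T=R.from_euler('xyz',o['tcp_rot']).as_matrix()
t=lambda u,v,z:(T.T@(onz('wrist',(u,v),z,o)-o['tool_pos']))[1:].round(1)
g=lambda u,v,z:t(190+u/6,110+v/6,z)
K=[g(265,287,8),g(511,283,8),g(511,517,8),g(276,521,8)];print(K,np.mean(K,0))
print('bore',g(390,437,30))
print('lens',t(342.5,169,10),t(324,169,10),t(362,169,10))
a=K[1]-K[0];b=K[2]-K[3];c=K[3]-K[0];d=K[2]-K[1];print([np.arctan2(v[0],v[1]).round(3) for v in(a,b)],[np.arctan2(-v[1],-v[0]).round(3) for v in(c,d)])
E
```

```text
[array([ 26.2, -20.4]), array([26.9, 21.6]), array([-14.7,  22.4]), array([-15.5, -19.3])] [5.725 1.075]
bore [5.4 0.9]
lens [15.  90.8] [15.  71.8] [ 15.  110.8]
[np.float64(0.017), np.float64(0.019)] [np.float64(-0.026), np.float64(-0.019)]
```

Emit:
{"op": "arm_command", "data": {
  "plan": [
    {"tx": 0.5, "ty": 0.55, "tz": 0.07, "wx": -0.02, "wy": 0, "wz": 0, "jaw": 0.35},
    {"tx": 4, "ty": 0, "tz": 0, "wx": 0, "wy": 0, "wz": 0, "jaw": 0.35},
    {"tx": 4, "ty": 0, "tz": 0, "wx": 0, "wy": 0, "wz": 0, "jaw": 0.35},
    {"tx": 2.2, "ty": 0, "tz": 0, "wx": 0, "wy": 0, "wz": 0, "jaw": 0.35},
    {"tx": 1.4, "ty": 0, "tz": 0, "wx": 0, "wy": 0, "wz": 0, "jaw": 0.35},
    {"tx": 0, "ty": 0, "tz": 0, "wx": 0, "wy": 0, "wz": 0, "jaw": 0.1},
    {"tx": 0, "ty": 0, "tz": 0, "wx": 0, "wy": 0, "wz": 0, "jaw": -1},
    {"tx": 0, "ty": 0, "tz": 0, "wx": 0, "wy": 0, "wz": 0, "jaw": -1},
    {"tx": 0, "ty": 0, "tz": 0, "wx": 0, "wy": 0, "wz": 0, "jaw": -1},
    {"tx": 0, "ty": 0, "tz": 0, "wx": 0, "wy": 0, "wz": 0, "jaw": -1}
  ]
}}

```text
time: 20.85
tool_pos: [472.4, -30.8, 26.4]
tcp_rot: [-0.647, 1.569, -0.198]
contact_force: [-0.3, 1.0, 5.8]
grip_width: 41.6
```

```bash
python3 - <<'E'
from h import *
Y=np.array([-np.sin(.147),np.cos(.147)])
P=np.array([508.9,266.4])-56.5*Y; print(P)
go(P[0],P[1],150,.147)
o=readout.get_obs();T=R.from_euler('xyz',o['tcp_rot']).as_matrix()
cv2.imwrite('pics/w17.png',imaging.capture('wrist'))
E
```

```text
[517.17562004 210.50935577]
shift cm tx -12.36 ty 19.78 tz 14.53  wx 0.302 (tool x down)  cur jaw ang 0.449 pos [472.4 -30.8  26.4] tilt [ 0.002 -0.    -1.   ] t 20.85 w 41.6 F [-0.3  1.   5.8]
```

View pics/w17.png

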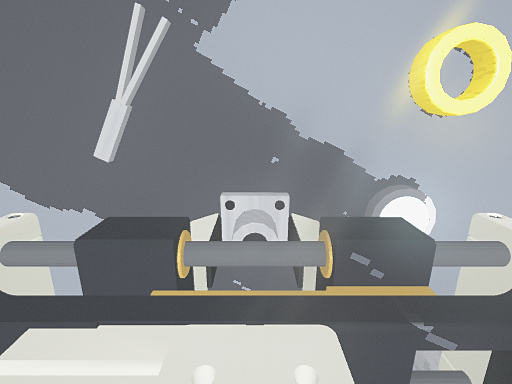

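Emit:
{"op": "arm_command", "data": {
  "plan": [
    {"tx": -2, "ty": 0, "tz": 0, "wx": 0, "wy": 0, "wz": 0, "jaw": -1},
    {"tx": -4, "ty": 0, "tz": 0, "wx": 0, "wy": 0, "wz": 0, "jaw": -1},
    {"tx": -4.4, "ty": 0, "tz": 0, "wx": 0, "wy": 0, "wz": 0, "jaw": -1},
    {"tx": 0, "ty": 2.8, "tz": 2, "wx": 0, "wy": 0, "wz": 0, "jaw": -1},
    {"tx": 0, "ty": 3.4, "tz": 2.5, "wx": 0, "wy": 0, "wz": 0, "jaw": -1},
    {"tx": 0, "ty": 3.4, "tz": 2.5, "wx": 0, "wy": 0, "wz": 0, "jaw": -1},
    {"tx": 0, "ty": 3.4, "tz": 2.5, "wx": 0, "wy": 0, "wz": 0, "jaw": -1},
    {"tx": 0, "ty": 3.4, "tz": 2.5, "wx": 0, "wy": 0, "wz": 0, "jaw": -1},
    {"tx": 0, "ty": 3.4, "tz": 2.5, "wx": 0, "wy": 0, "wz": 0, "jaw": -1},
    {"tx": 0, "ty": 0, "tz": 0, "wx": 0.1, "wy": 0, "wz": 0, "jaw": -1},
    {"tx": 0, "ty": 0, "tz": 0, "wx": 0.1, "wy": 0, "wz": 0, "jaw": -1},
    {"tx": 0, "ty": 0, "tz": 0, "wx": 0.1, "wy": 0, "wz": 0, "jaw": -1},
    {"tx": 0, "ty": 0, "tz": 0, "wx": 0, "wy": 0, "wz": 0, "jaw": -1},
    {"tx": 0, "ty": 0, "tz": 0, "wx": 0, "wy": 0, "wz": 0, "jaw": -1}
  ]
}}

```text
time: 22.3
tool_pos: [516.2, 210.4, 129.3]
tcp_rot: [-2.646, 1.57, -2.494]
contact_force: [0.2, 0.6, -1.7]
grip_width: 41.7
```

```bash
python3 - <<'E'
from h import *
o=readout.get_obs();np.save('o18.npy',o,allow_pickle=True)
go(517.2,210.5,32,.147,o)
im=imaging.capture('wrist');cv2.imwrite('pics/w18.png',im);crop(im,180,90,330,250,4.5,'pics/w18c.png')
E
```

```text
shift cm tx 9.73 ty -0.00 tz 0.10  wx 0.005 (tool x down)  cur jaw ang 0.152 pos [516.2 210.4 129.3] tilt [-0. -0. -1.] t 22.3 w 41.7 F [ 0.2  0.6 -1.7]
```

View pics/w18c.png

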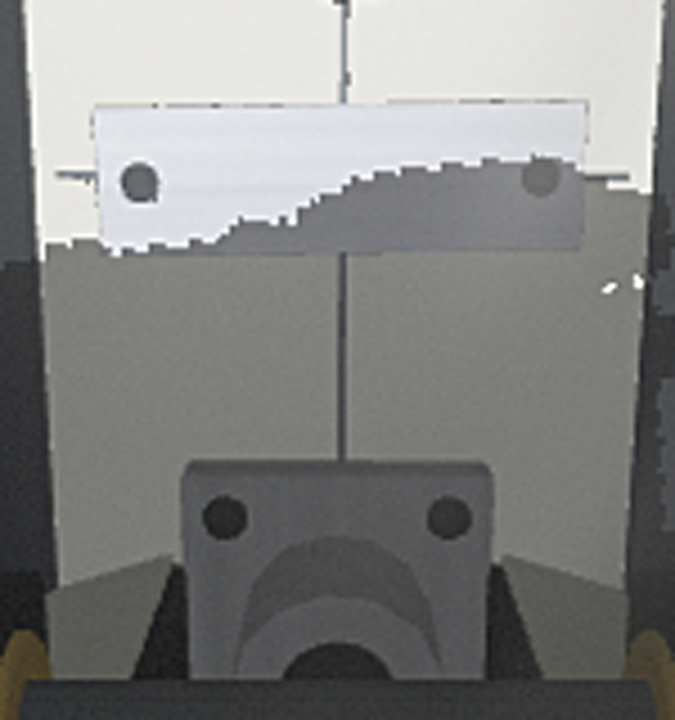

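```bash
python3 - <<'E'
from h import *
o=np.load('o18.npy',allow_pickle=True).item()
T=R.from_euler('xyz',o['tcp_rot']).as_matrix()
t=lambda u,v,z:(T.T@(onz('wrist',(180+u/4.5,90+v/4.5),z,o)-o['tool_pos']))[1:].round(1)
zt=o['tool_pos'][2]-18.4
print('coupon edge',t(343,251,12),'line',t(343,270,6),t(342,440,6),'flange far edge',t(182,467,zt),t(491,467,zt))
print('ring line far',t(345,90,6))
E
```

```text
coupon edge [40.9  2.4] line [36.2  2.4] [-1.3  2.2] flange far edge [ 23.4 -19.6] [23.4 21.3]
ring line far [73.1  2.7]
```

Emit:
{"op": "arm_command", "data": {
  "plan": [
    {"tx": 3.5, "ty": -0.14, "tz": 0.1, "wx": 0, "wy": 0, "wz": 0, "jaw": -1},
    {"tx": 3.5, "ty": 0, "tz": 0, "wx": 0, "wy": 0, "wz": 0, "jaw": -1},
    {"tx": 1.5, "ty": 0, "tz": 0, "wx": 0, "wy": 0, "wz": 0, "jaw": -1},
    {"tx": 0.7, "ty": 0, "tz": 0, "wx": 0, "wy": 0, "wz": 0, "jaw": -1},
    {"tx": 0.2, "ty": 0, "tz": 0, "wx": 0, "wy": 0, "wz": 0, "jaw": -1},
    {"tx": 0, "ty": 0, "tz": 0, "wx": 0, "wy": 0, "wz": 0, "jaw": -1},
    {"tx": 0, "ty": 0, "tz": 0, "wx": 0, "wy": 0, "wz": 0, "jaw": -1}
  ]
}}

```text
time: 23.05
tool_pos: [518.4, 209.5, 36.5]
tcp_rot: [0.055, 1.569, 0.205]
contact_force: [0.9, -0.5, -1.3]
grip_width: 41.1
```

```bash
python3 - <<'E'
from h import *
o=readout.get_obs()
go(517.2,210.5,32.4,.147,o)
im=imaging.capture('wrist');cv2.imwrite('pics/w19.png',im);crop(im,130,80,380,250,3,'pics/w19c.png');np.save('o19.npy',o,allow_pickle=True)
E
```

```text
shift cm tx 0.41 ty 0.12 tz -0.10  wx 0.002 (tool x down)  cur jaw ang 0.149 pos [518.4 209.5  36.5] tilt [ 0.002  0.    -1.   ] t 23.05 w 41.1 F [ 0.9 -0.5 -1.3]
```

View pics/w19c.png

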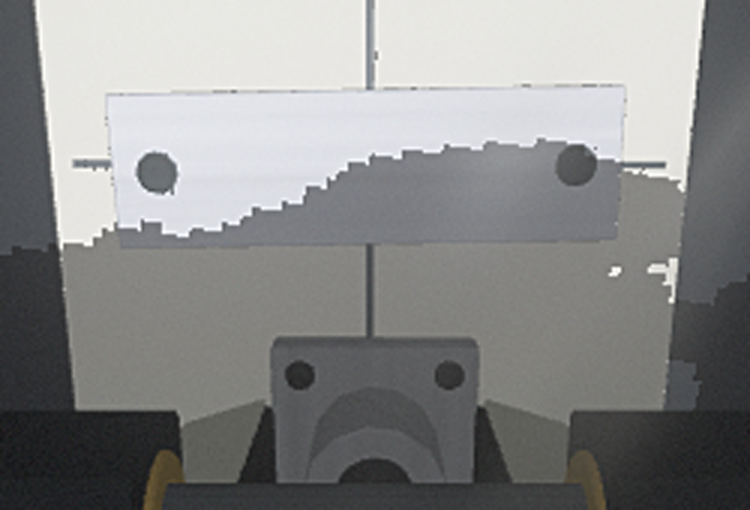

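```bash
python3 - <<'E'
from h import *
o=np.load('o19.npy',allow_pickle=True).item()
T=R.from_euler('xyz',o['tcp_rot']).as_matrix()
t=lambda u,v,z:(T.T@(onz('wrist',(130+u/3,80+v/3),z,o)-o['tool_pos']))[1:].round(1)
zt=o['tool_pos'][2]-18.4
print('coupon edge',t(370,244,12),'line',t(370,330,6),'flange far edge',t(272,343,zt),t(478,343,zt))
E
```

```text
coupon edge [41.9  0. ] line [22.3 -0. ] flange far edge [ 23.  -19.5] [23.  21.5]
```

Gap 18.9 mm, 1 mm off the line laterally. Correcting both and setting down.

Emit:
{"op": "arm_command", "data": {
  "plan": [
    {"tx": 0.25, "ty": -0.08, "tz": -0.1, "wx": 0, "wy": 0, "wz": 0, "jaw": -1},
    {"tx": 0.18, "ty": 0, "tz": 0, "wx": 0, "wy": 0, "wz": 0, "jaw": -1},
    {"tx": 0, "ty": 0, "tz": 0, "wx": 0, "wy": 0, "wz": 0, "jaw": -1},
    {"tx": 0, "ty": 0, "tz": 0, "wx": 0, "wy": 0, "wz": 0, "jaw": -1}
  ]
}}

```text
time: 23.5
tool_pos: [517.0, 208.3, 32.4]
tcp_rot: [-0.105, 1.57, 0.044]
contact_force: [-3.5, -1.4, 8.6]
grip_width: 41.1
```

Emit:
{"op": "arm_command", "data": {
  "plan": [
    {"tx": 0, "ty": 0, "tz": 0, "wx": 0, "wy": 0, "wz": 0, "jaw": 0.1},
    {"tx": 0, "ty": 0, "tz": 0, "wx": 0, "wy": 0, "wz": 0, "jaw": 0.3},
    {"tx": 0, "ty": 0, "tz": 0, "wx": 0, "wy": 0, "wz": 0, "jaw": 0.3},
    {"tx": -1.5, "ty": 0, "tz": 0, "wx": 0, "wy": 0, "wz": 0, "jaw": 0.3},
    {"tx": -4, "ty": 0, "tz": 0, "wx": 0, "wy": 0, "wz": 0, "jaw": 0.3},
    {"tx": -4, "ty": -2, "tz": 0, "wx": 0, "wy": 0, "wz": 0, "jaw": 0.3},
    {"tx": -4, "ty": -2, "tz": 0, "wx": 0, "wy": 0, "wz": 0, "jaw": 0.3},
    {"tx": -4, "ty": 0, "tz": 0, "wx": 0, "wy": 0, "wz": 0, "jaw": 0.3},
    {"tx": 0, "ty": 0, "tz": 0, "wx": 0, "wy": 0, "wz": 0, "jaw": 0.3},
    {"tx": 0, "ty": 0, "tz": 0, "wx": 0, "wy": 0, "wz": 0, "jaw": 0.3}
  ]
}}

```text
time: 24.5
tool_pos: [522.9, 168.8, 206.6]
tcp_rot: [0.009, 1.569, 0.158]
contact_force: [1.4, -0.4, -0.9]
grip_width: 59.4
```

```bash
python3 - <<'E'
from h import *
o=readout.get_obs();np.save('o20.npy',o,allow_pickle=True)
go(629,-65,150,.147,o)
im=imaging.capture('wrist');cv2.imwrite('pics/w20.png',im);crop(im,160,60,350,230,4,'pics/w20c.png')
E
```

```text
shift cm tx 5.68 ty -24.69 tz 7.02  wx 0.002 (tool x down)  cur jaw ang 0.149 pos [522.9 168.8 206.6] tilt [ 0.002  0.    -1.   ] t 24.5 w 59.4 F [ 1.4 -0.4 -0.9]
```

View pics/w20c.png

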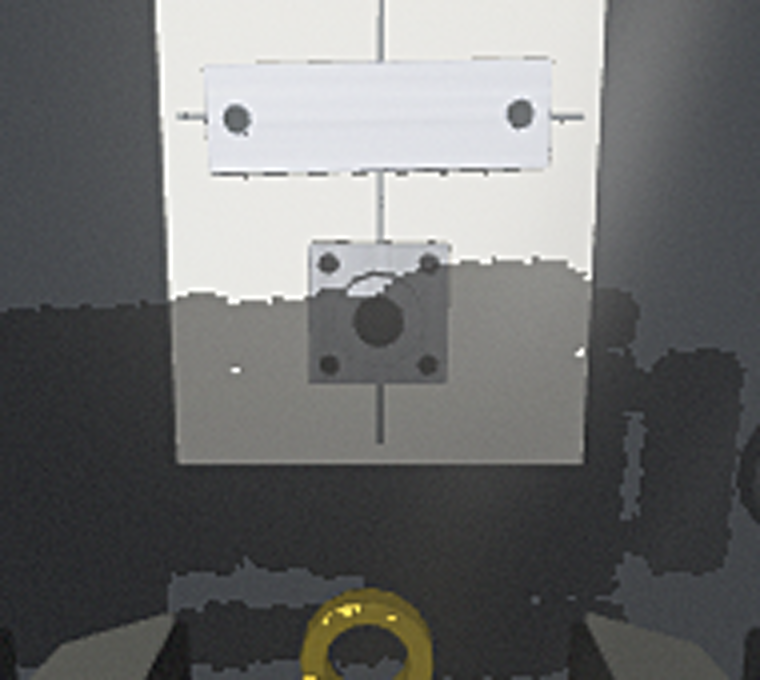

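```bash
python3 - <<'E'
from h import *
o=np.load('o20.npy',allow_pickle=True).item()
f=lambda u,v,z: onz('wrist',(160+u/4,60+v/4),z,o)[:2]
c0=np.array([509.2,265.8]);X=np.array([np.cos(.147),np.sin(.147)]);Y=np.array([-X[1],X[0]])
s=lambda p:(float(((p-c0)@X).round(1)),float(((p-c0)@Y).round(1)))
print('line',s(f(380,200,6)),s(f(380,420,6)),'short',s(f(182,117,6)),s(f(580,117,6)))
print('flange',s(f(309,242,14)),s(f(449,245,14)),s(f(446,383,14)),s(f(310,383,14)))
print('coupon edges',s(f(380,60,12)),s(f(380,171,12)),'dots',s(f(237,118,12)),s(f(519,114,12)))
E
```

```text
line (0.9, -23.5) (1.1, -90.4) short (-57.4, -0.1) (59.8, 0.1)
flange (-20.1, -35.6) (21.4, -36.4) (21.2, -77.4) (-20.4, -77.5)
coupon edges (0.8, 14.8) (0.9, -15.5) dots (-40.5, -0.9) (41.0, 0.3)
```

The bushing is centred on the long line within 0.5 mm and square to it, with a 20.5 mm gap. Now the weight.

Emit:
{"op": "arm_command", "data": {
  "plan": [
    {"tx": 0, "ty": -3.5, "tz": 1, "wx": 0, "wy": 0, "wz": 0, "jaw": 0.3},
    {"tx": 0, "ty": -4.2, "tz": 1.2, "wx": 0, "wy": 0, "wz": 0, "jaw": 0.3},
    {"tx": 0, "ty": -4.2, "tz": 1.2, "wx": 0, "wy": 0, "wz": 0, "jaw": 0.3},
    {"tx": 0, "ty": -4.2, "tz": 1.2, "wx": 0, "wy": 0, "wz": 0, "jaw": 0.3},
    {"tx": 0, "ty": -4.2, "tz": 1.2, "wx": 0, "wy": 0, "wz": 0, "jaw": 0.3},
    {"tx": 2, "ty": -4.2, "tz": 1.2, "wx": 0, "wy": 0, "wz": 0, "jaw": 0.3},
    {"tx": 3.5, "ty": -0.5, "tz": 0, "wx": 0, "wy": 0, "wz": 0, "jaw": 0.3},
    {"tx": 0, "ty": 0, "tz": 0, "wx": 0, "wy": 0, "wz": 0, "jaw": 0.3},
    {"tx": 0, "ty": 0, "tz": 0, "wx": 0, "wy": 0, "wz": 0, "jaw": 0.3}
  ]
}}

```text
time: 25.45
tool_pos: [628.0, -67.2, 149.5]
tcp_rot: [2.705, 1.566, 2.854]
contact_force: [0.8, 0.5, 0.7]
grip_width: 59.7
```

```bash
python3 - <<'E'
from h import *
o=readout.get_obs();np.save('o21.npy',o,allow_pickle=True)
go(629,-65,25,.147,o)
im=imaging.capture('wrist');cv2.imwrite('pics/w21.png',im);crop(im,190,110,320,230,6,'pics/w21c.png')
E
```

```text
shift cm tx 12.45 ty 0.18 tz 0.18  wx 0.002 (tool x down)  cur jaw ang 0.149 pos [628.  -67.2 149.5] tilt [-0.004  0.001 -1.   ] t 25.45 w 59.7 F [0.8 0.5 0.7]
```

View pics/w21.png

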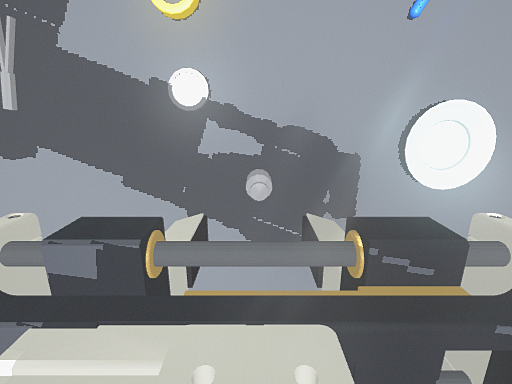

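View pics/w21c.png

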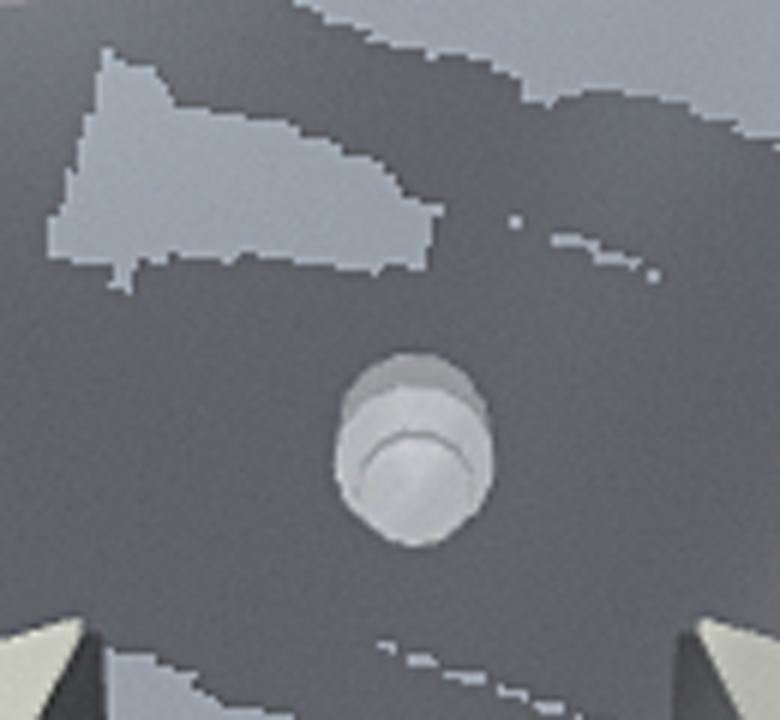

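```bash
python3 - <<'E'
from h import *
o=np.load('o21.npy',allow_pickle=True).item()
T=R.from_euler('xyz',o['tcp_rot']).as_matrix()
t=lambda u,v,z:(T.T@(onz('wrist',(190+u/6,110+v/6),z,o)-o['tool_pos']))[1:].round(1)
print(t(335,465,28),t(493,465,28),t(414,385,28),t(414,545,28),'knob',t(417,490,47),'far base',t(414,352,0))
E
```

```text
[-0.5 -7.8] [-0.5 18.2] [12.9  5.1] [-14.4   5.3] knob [0.6 5.3] far base [12.9  5.6]
```

Emit:
{"op": "arm_command", "data": {
  "plan": [
    {"tx": 2, "ty": 0, "tz": 0.42, "wx": 0, "wy": 0, "wz": 0, "jaw": 0.3},
    {"tx": 3, "ty": 0, "tz": 0, "wx": 0, "wy": 0, "wz": 0, "jaw": 0.3},
    {"tx": 2, "ty": 0, "tz": 0, "wx": 0, "wy": 0, "wz": 0, "jaw": 0.3},
    {"tx": 0, "ty": 0, "tz": 0, "wx": 0, "wy": 0, "wz": 0, "jaw": 0.3},
    {"tx": 0, "ty": 0, "tz": 0, "wx": 0, "wy": 0, "wz": 0, "jaw": 0.3}
  ]
}}

```text
time: 26.0
tool_pos: [634.0, -66.6, 82.9]
tcp_rot: [-0.38, 1.569, -0.229]
contact_force: [1.1, -0.0, 1.4]
grip_width: 59.4
```

```bash
python3 - <<'E'
from h import *
o=readout.get_obs();np.save('o22.npy',o,allow_pickle=True)
go(629,-65,25,.147,o)
im=imaging.capture('wrist');crop(im,140,120,360,280,3.5,'pics/w22c.png')
E
```

```text
shift cm tx 5.79 ty 0.23 tz -0.48  wx 0.003 (tool x down)  cur jaw ang 0.150 pos [634.  -66.6  82.9] tilt [ 0.002 -0.    -1.   ] t 26.0 w 59.4 F [ 1.1 -0.   1.4]
```

View pics/w22c.png

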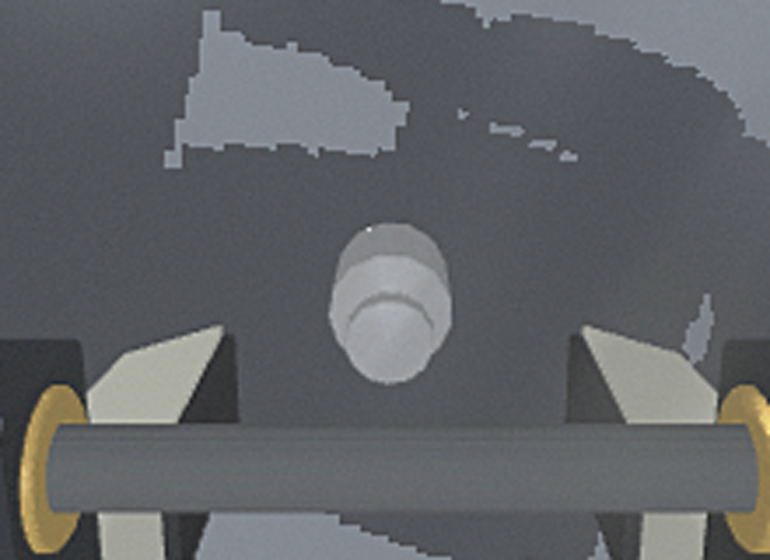

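```bash
python3 - <<'E'
from h import *
o=np.load('o22.npy',allow_pickle=True).item()
T=R.from_euler('xyz',o['tcp_rot']).as_matrix()
t=lambda u,v,z:(T.T@(onz('wrist',(140+u/3.5,120+v/3.5),z,o)-o['tool_pos']))[1:].round(1)
print(t(330,303,28),t(452,303,28),t(390,255,28),'knob',t(390,343,47),'far base',t(390,223,0), 'fingertip corners',t(223,325,o['tool_pos'][2]-22),t(583,325,o['tool_pos'][2]-22))
E
```

```text
[  2.7 -14.4] [ 2.7 11.7] [13.3 -1.5] knob [ 1.  -1.4] far base [13.2 -1.8] fingertip corners [ 10.  -30.9] [ 9.9 33.1]
```

Emit:
{"op": "arm_command", "data": {
  "plan": [
    {"tx": 2, "ty": -0.05, "tz": -0.22, "wx": 0, "wy": 0, "wz": 0, "jaw": 0.3},
    {"tx": 2.5, "ty": 0, "tz": 0, "wx": 0, "wy": 0, "wz": 0, "jaw": 0.3},
    {"tx": 1.2, "ty": 0, "tz": 0, "wx": 0, "wy": 0, "wz": 0, "jaw": 0.3},
    {"tx": 0, "ty": 0, "tz": 0, "wx": 0, "wy": 0, "wz": 0, "jaw": 0},
    {"tx": 0, "ty": 0, "tz": 0, "wx": 0, "wy": 0, "wz": 0, "jaw": -0.25},
    {"tx": 0, "ty": 0, "tz": 0, "wx": 0, "wy": 0, "wz": 0, "jaw": -1},
    {"tx": 0, "ty": 0, "tz": 0, "wx": 0, "wy": 0, "wz": 0, "jaw": -1},
    {"tx": 0, "ty": 0, "tz": 0, "wx": 0, "wy": 0, "wz": 0, "jaw": -1},
    {"tx": 0, "ty": 0, "tz": 0, "wx": 0, "wy": 0, "wz": 0, "jaw": -1}
  ]
}}

```text
time: 26.95
tool_pos: [631.6, -68.3, 25.1]
tcp_rot: [-0.409, 1.569, -0.26]
contact_force: [-1.3, 1.3, 4.2]
grip_width: 25.9
```

```bash
python3 - <<'E'
from h import *
o=readout.get_obs()
go(508.6,266.3,150,.155,o)
crop(imaging.capture('wrist'),140,120,360,280,3.5,'pics/w23c.png');crop(imaging.capture('scene'),190,180,350,300,5,'pics/s23.png')
E
```

```text
shift cm tx -12.53 ty 34.91 tz -7.18  wx -0.006 (tool x down)  cur jaw ang 0.149 pos [631.6 -68.3  25.1] tilt [ 0.002 -0.    -1.   ] t 26.95 w 25.9 F [-1.3  1.3  4.2]
```

View pics/w23c.png

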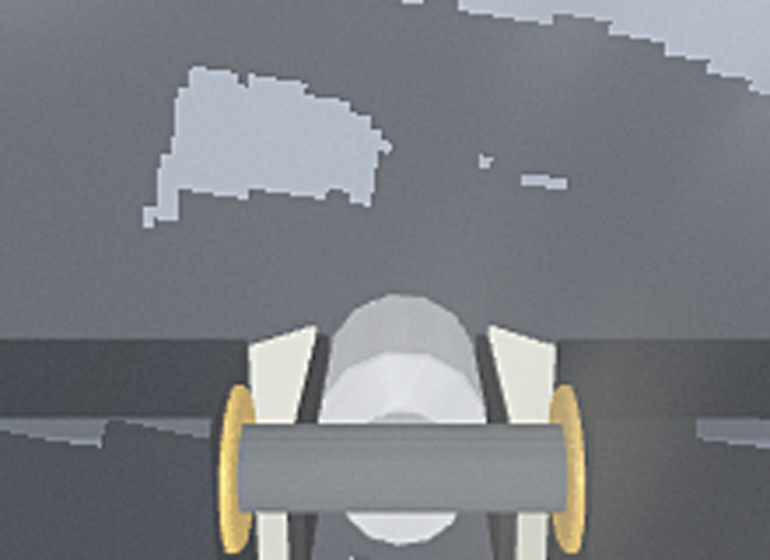

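View pics/s23.png

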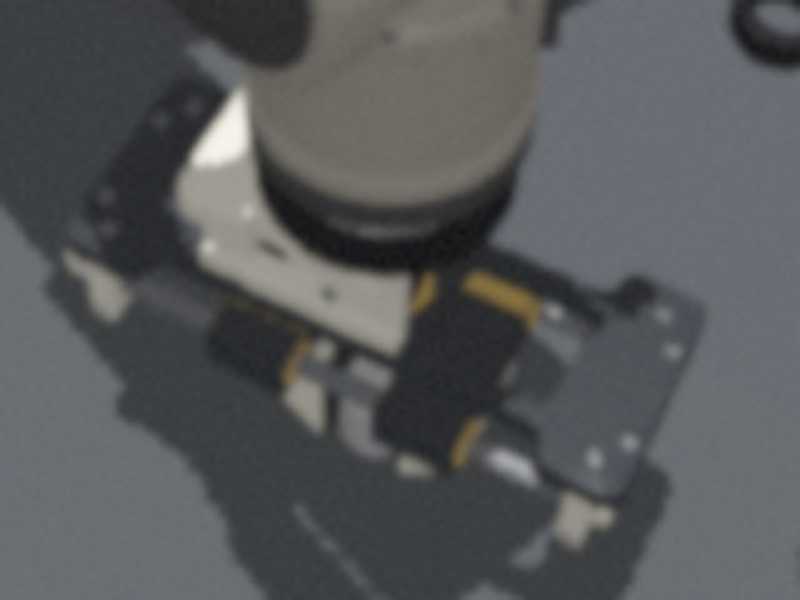

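```bash
python3 - <<'E'
from h import *
o=readout.get_obs()
T=R.from_euler('xyz',o['tcp_rot']).as_matrix()
t=lambda u,v,z:(T.T@(onz('wrist',(140+u/3.5,120+v/3.5),z,o)-o['tool_pos']))[1:].round(1)
print('far base',t(400,294,0),'cyl top L/R',t(320,430,28),t(487,430,28),'top far',t(403,351,28),'near',t(403,544,28))
E
```

```text
far base [14.7  0.6] cyl top L/R [  2.  -11.8] [ 2. 14.] top far [15.1  1. ] near [-18.    1.1]
```

Emit:
{"op": "arm_command", "data": {
  "plan": [
    {"tx": -2, "ty": 0, "tz": 0, "wx": 0, "wy": 0, "wz": 0, "jaw": -1},
    {"tx": -4, "ty": 0, "tz": 0, "wx": 0, "wy": 0, "wz": 0, "jaw": -1},
    {"tx": -4, "ty": 0, "tz": 0, "wx": 0, "wy": 0, "wz": 0, "jaw": -1},
    {"tx": -2, "ty": 2, "tz": -0.4, "wx": 0, "wy": 0, "wz": 0, "jaw": -1},
    {"tx": 0, "ty": 3.2, "tz": -0.7, "wx": 0, "wy": 0, "wz": 0, "jaw": -1},
    {"tx": 0, "ty": 3.9, "tz": -0.8, "wx": 0, "wy": 0, "wz": 0, "jaw": -1},
    {"tx": 0, "ty": 3.9, "tz": -0.8, "wx": 0, "wy": 0, "wz": 0, "jaw": -1},
    {"tx": 0, "ty": 3.9, "tz": -0.8, "wx": 0, "wy": 0, "wz": 0, "jaw": -1},
    {"tx": 0, "ty": 3.9, "tz": -0.8, "wx": 0, "wy": 0, "wz": 0, "jaw": -1},
    {"tx": 0, "ty": 3.9, "tz": -0.8, "wx": 0, "wy": 0, "wz": 0, "jaw": -1},
    {"tx": 0, "ty": 3.9, "tz": -0.8, "wx": 0, "wy": 0, "wz": 0, "jaw": -1},
    {"tx": 0, "ty": 3.5, "tz": -0.7, "wx": 0, "wy": 0, "wz": 0, "jaw": -1},
    {"tx": 0, "ty": 2.8, "tz": -0.6, "wx": 0, "wy": 0, "wz": 0, "jaw": -1},
    {"tx": 0, "ty": 0, "tz": 0, "wx": 0, "wy": 0, "wz": 0, "jaw": -1},
    {"tx": 0, "ty": 0, "tz": 0, "wx": 0, "wy": 0, "wz": 0, "jaw": -1}
  ]
}}

```text
time: 28.55
tool_pos: [507.6, 266.5, 143.7]
tcp_rot: [-2.482, 1.57, -2.332]
contact_force: [-0.3, -0.9, -1.4]
grip_width: 26.3
```

```bash
python3 - <<'E'
from h import *
o=readout.get_obs();np.save('o24.npy',o,allow_pickle=True)
go(508.7,266.2,37.2,.147,o)
im=imaging.capture('wrist');crop(im,130,90,380,280,3,'pics/w24c.png')
E
```

```text
shift cm tx 10.65 ty -0.04 tz 0.11  wx 0.004 (tool x down)  cur jaw ang 0.151 pos [507.6 266.5 143.7] tilt [-0.001 -0.001 -1.   ] t 28.55 w 26.3 F [-0.3 -0.9 -1.4]
```

View pics/w24c.png

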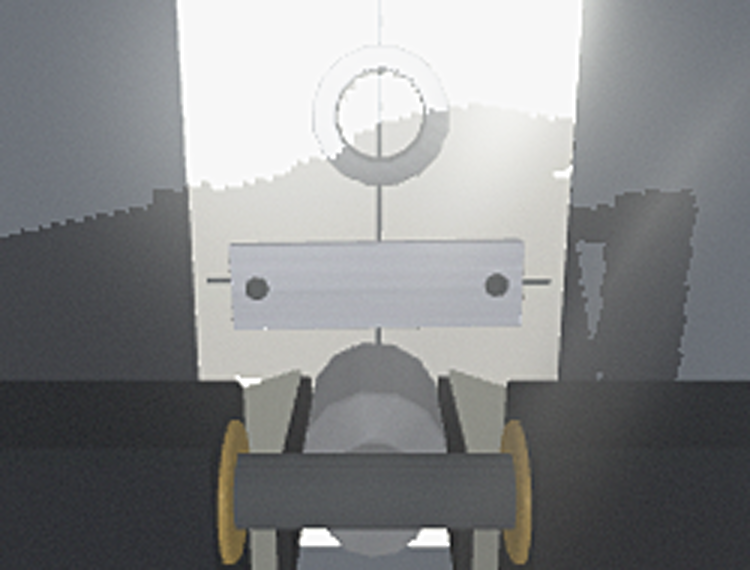

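```bash
python3 - <<'E'
from h import *
o=np.load('o24.npy',allow_pickle=True).item()
T=R.from_euler('xyz',o['tcp_rot']).as_matrix()
t=lambda u,v,z:(T.T@(onz('wrist',(130+u/3,90+v/3),z,o)-o['tool_pos']))[1:].round(1)
zb=o['tool_pos'][2]-25.1
print('dots',t(257,289,12),t(497,285,12),'edges',t(377,241,12),t(377,328,12),'weight far base',t(378,343,zb),'cyl L/R',t(305,440,zb+28),t(452,440,zb+28),'line',t(380,210,6))
E
```

```text
dots [ -2.1 -39.1] [-0.6 43. ] edges [14.7  1.9] [-16.   2.] weight far base [14.5  1.7] cyl L/R [  5.6 -11.6] [ 5.6 14.8] line [24.2  3. ]
```

Emit:
{"op": "arm_command", "data": {
  "plan": [
    {"tx": 3.5, "ty": -0.16, "tz": 0.06, "wx": 0, "wy": 0, "wz": 0, "jaw": -1},
    {"tx": 3.5, "ty": 0, "tz": 0, "wx": 0, "wy": 0, "wz": 0, "jaw": -1},
    {"tx": 2, "ty": 0, "tz": 0, "wx": 0, "wy": 0, "wz": 0, "jaw": -1},
    {"tx": 1, "ty": 0, "tz": 0, "wx": 0, "wy": 0, "wz": 0, "jaw": -1},
    {"tx": 0.3, "ty": 0, "tz": 0, "wx": 0, "wy": 0, "wz": 0, "jaw": -1},
    {"tx": 0, "ty": 0, "tz": 0, "wx": 0, "wy": 0, "wz": 0, "jaw": -1},
    {"tx": 0, "ty": 0, "tz": 0, "wx": 0, "wy": 0, "wz": 0, "jaw": -1}
  ]
}}

```text
time: 29.3
tool_pos: [509.8, 264.8, 42.3]
tcp_rot: [0.156, 1.569, 0.304]
contact_force: [1.1, -0.5, -1.8]
grip_width: 26.3
```

```bash
python3 - <<'E'
from h import *
o=readout.get_obs();np.save('o25.npy',o,allow_pickle=True)
go(508.7,266.2,37.2,.147,o)
im=imaging.capture('wrist');crop(im,130,90,380,280,3,'pics/w25c.png')
E
```

```text
shift cm tx 0.51 ty 0.16 tz -0.09  wx 0.002 (tool x down)  cur jaw ang 0.149 pos [509.8 264.8  42.3] tilt [ 0.002  0.001 -1.   ] t 29.3 w 26.3 F [ 1.1 -0.5 -1.8]
```

View pics/w25c.png

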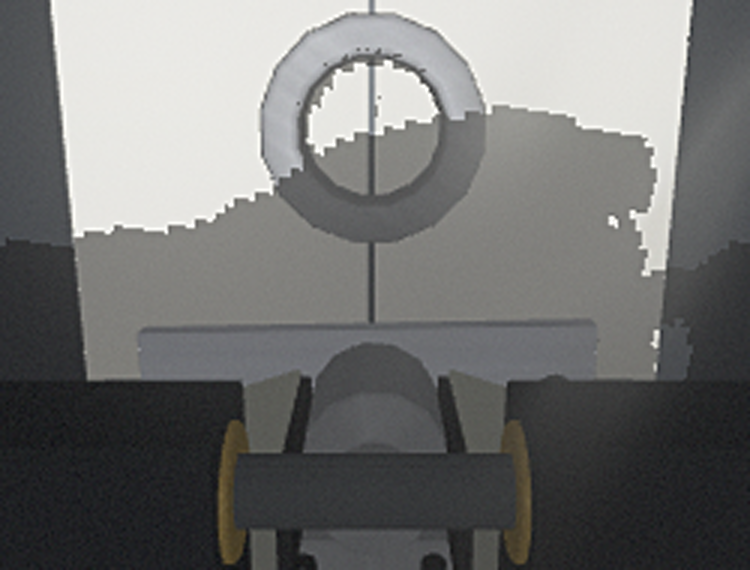

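```bash
python3 - <<'E'
from h import *
o=np.load('o25.npy',allow_pickle=True).item()
T=R.from_euler('xyz',o['tcp_rot']).as_matrix()
t=lambda u,v,z:(T.T@(onz('wrist',(130+u/3,90+v/3),z,o)-o['tool_pos']))[1:].round(1)
zb=o['tool_pos'][2]-25.1
print('far edge',t(138,330,12),t(373,325,12),t(598,321,12),'weight far base',t(374,343,zb))
E
```

```text
far edge [ 15.7 -50. ] [16.8  0.6] [17.7 49. ] weight far base [14.5  0.8]
```

Emit:
{"op": "arm_command", "data": {
  "plan": [
    {"tx": 0.3, "ty": 0.08, "tz": -0.13, "wx": 0, "wy": 0, "wz": 0, "jaw": -1},
    {"tx": 0.2, "ty": 0, "tz": 0, "wx": 0, "wy": 0, "wz": 0, "jaw": -1},
    {"tx": 0, "ty": 0, "tz": 0, "wx": 0, "wy": 0, "wz": 0, "jaw": -1},
    {"tx": 0, "ty": 0, "tz": 0, "wx": 0, "wy": 0, "wz": 0, "jaw": -1}
  ]
}}

```text
time: 29.75
tool_pos: [507.6, 265.6, 37.0]
tcp_rot: [0.153, 1.57, 0.302]
contact_force: [-2.1, -0.4, 6.2]
grip_width: 26.3
```

In contact on the coupon. Opening slowly, then rising.

Emit:
{"op": "arm_command", "data": {
  "plan": [
    {"tx": 0, "ty": 0, "tz": 0, "wx": 0, "wy": 0, "wz": 0, "jaw": -0.3},
    {"tx": 0, "ty": 0, "tz": 0, "wx": 0, "wy": 0, "wz": 0, "jaw": -0.1},
    {"tx": 0, "ty": 0, "tz": 0, "wx": 0, "wy": 0, "wz": 0, "jaw": 0.1},
    {"tx": 0, "ty": 0, "tz": 0, "wx": 0, "wy": 0, "wz": 0, "jaw": 0.1},
    {"tx": -1.5, "ty": 0, "tz": 0, "wx": 0, "wy": 0, "wz": 0, "jaw": 0.1},
    {"tx": -3, "ty": 0, "tz": 0, "wx": 0, "wy": 0, "wz": 0, "jaw": 0.1},
    {"tx": -4, "ty": 0, "tz": 0, "wx": 0, "wy": 0, "wz": 0, "jaw": 0.3},
    {"tx": -4, "ty": -2, "tz": 0, "wx": 0, "wy": 0, "wz": 0, "jaw": 0.3},
    {"tx": -3, "ty": -4, "tz": 0, "wx": 0, "wy": 0, "wz": 0, "jaw": 0.3},
    {"tx": -3, "ty": -4, "tz": 0, "wx": 0, "wy": 0, "wz": 0, "jaw": 0.3},
    {"tx": 0, "ty": 0, "tz": 0, "wx": 0, "wy": 0, "wz": 0, "jaw": 0.3},
    {"tx": 0, "ty": 0, "tz": 0, "wx": 0, "wy": 0, "wz": 0, "jaw": 0.3}
  ]
}}

```text
time: 30.95
tool_pos: [522.6, 165.8, 221.6]
tcp_rot: [0.214, 1.569, 0.361]
contact_force: [-0.4, 1.0, 0.1]
grip_width: 59.8
```

```bash
python3 - <<'E'
from h import *
o=readout.get_obs();np.save('o26.npy',o,allow_pickle=True)
go(508.7,266.2,37.2,.147,o)
im=imaging.capture('wrist');crop(im,150,50,350,230,3.2,'pics/w26c.png')
E
```

```text
shift cm tx 18.44 ty 10.13 tz 0.07  wx -0.000 (tool x down)  cur jaw ang 0.147 pos [522.6 165.8 221.6] tilt [ 0.001  0.    -1.   ] t 30.95 w 59.8 F [-0.4  1.   0.1]
```

View pics/w26c.png

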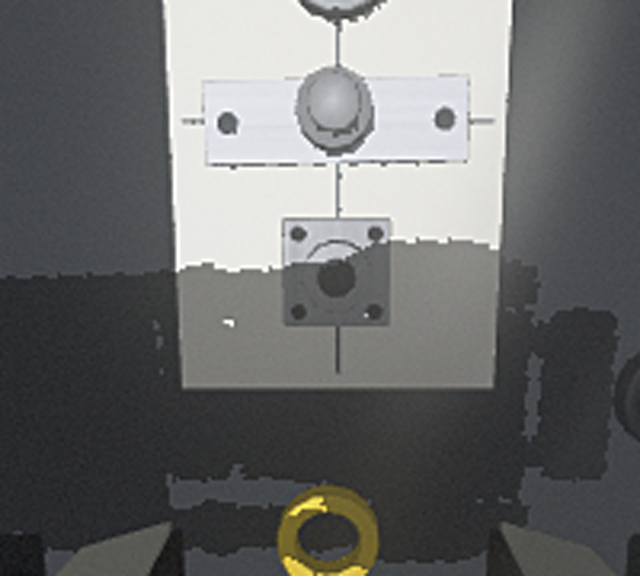

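The weight stands upright mid-coupon at (336,108). I'll move the arm aside and check the whole scene in both fixed cameras.

Emit:
{"op": "arm_command", "data": {
  "plan": [
    {"tx": -2, "ty": -3.5, "tz": -1, "wx": 0, "wy": 0, "wz": 0, "jaw": 0.3},
    {"tx": -2, "ty": -4.2, "tz": -1.4, "wx": 0, "wy": 0, "wz": 0, "jaw": 0.3},
    {"tx": 0, "ty": -4.2, "tz": -1.4, "wx": 0, "wy": 0, "wz": 0, "jaw": 0.3},
    {"tx": 0, "ty": -4.2, "tz": -1.4, "wx": 0, "wy": 0, "wz": 0, "jaw": 0.3},
    {"tx": 0, "ty": -4.2, "tz": -1.4, "wx": 0, "wy": 0, "wz": 0, "jaw": 0.3},
    {"tx": 0, "ty": -4.2, "tz": -1.4, "wx": 0, "wy": 0, "wz": 0, "jaw": 0.3},
    {"tx": 0, "ty": -4.2, "tz": -1.4, "wx": 0, "wy": 0, "wz": 0, "jaw": 0.3},
    {"tx": 0, "ty": -4.2, "tz": -1.4, "wx": 0, "wy": 0, "wz": 0, "jaw": 0.3},
    {"tx": 0, "ty": 0, "tz": 0, "wx": 0, "wy": 0, "wz": 0, "jaw": 0.3},
    {"tx": 0, "ty": 0, "tz": 0, "wx": 0, "wy": 0, "wz": 0, "jaw": 0.3}
  ]
}}

```text
time: 32.0
tool_pos: [464.2, -174.4, 259.7]
tcp_rot: [2.293, 1.568, 2.441]
contact_force: [-0.4, 0.2, 0.3]
grip_width: 60.1
```

```bash
python3 - <<'E'
from h import *
t=imaging.capture('top');s=imaging.capture('scene');cv2.imwrite('pics/t27.png',t);cv2.imwrite('pics/s27.png',s);crop(t,65,130,265,265,4,'pics/t27c.png')
a=cv2.imread('pics/top0.png')
for im in (a,t):
    r=im[180:212,232:266].astype(int).mean(2); m=r>130; v,u=np.nonzero(m); print('lens top',u.mean()+232,v.mean()+180,m.sum())
E
```

```text
lens top 249.41221374045801 194.3969465648855 262
lens top 249.140350877193 194.30526315789473 285
```

View pics/t27c.png

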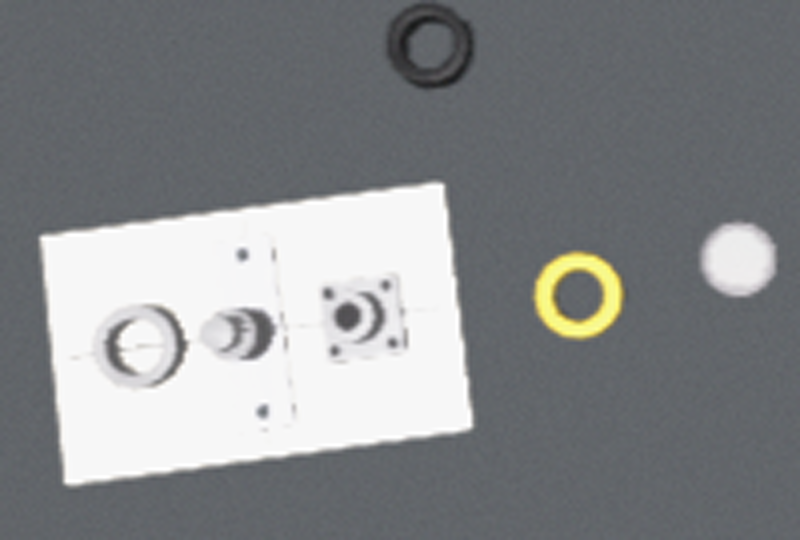

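View pics/s27.png

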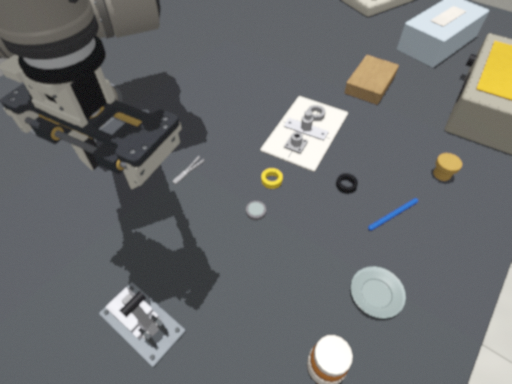

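Everything is in place: bar up, lens still at (249,194), all four parts on the pad. Handing in.

```bash
python3 - <<'E'
from plant import bot
print(bot.close_job())
E
```

```text
the job is handed in; nothing more can be done
None
```

I finished the job and handed it in at about 32 s, with no check failing; `close_job` gives no verdict, so I don't know how it was judged. I swung the clamp bar up first, to about 1.3 rad by the commanded arc, then slid the coupon out and laid it on the pad. The ring, the bushing and the weight followed.

My last checks, from the wrist camera plus final top and scene views:
- **Coupon:** it is within about 1 mm of the pad centre and about 0.016 rad off the short line.
- **Ring:** it lies to the left, on the long line, about 21 mm from the coupon.
- **Bushing:** it lies to the right, square to the long line and within 0.5 mm of it, about 20.5 mm from the coupon.
- **Weight:** it stands upright on the middle of the coupon. I judged the final centring by eye.
- **Everything else:** the bar is still raised, the lens shifted no more than 0.3 px in the top view, and the yellow and black rings were not touched. The gripper is open and clear.

The cameras disagreed with each other by 2–5 mm in places. I made the final placings relative to the wrist image and the touch-down force, which stayed below 10 N.

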